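# Pack the sample plates into the spring-clamped carrier tray

## Task

Pack the two L-shaped sample plates and the straight one into the carrier tray, ribs up, so that all three lie flat on its floor, fill it without gaps and are held snug by the sprung clamp bar, then let go. The bar has to be eased back to make room for the last plate: do not drive it against its end stop. Leave the cork block, the clay tile and the jar where they are.

Things in the scene. Friction and masses are not known exactly. Their poses are not given: they have to be found in the camera images.
- tray: fixed aluminium tray; floor top 6 mm, walls 18 mm above the table, walls 6 mm thick. Origin: on the table under the centre of the 180 x 94 mm area that the plates fill; x lengthwise: +x to the fixed end wall (inner face x = 90 mm), -x to the sprung clamp bar near the robot; side walls' inner faces y = -47, 47 mm. Bar at rest: only 168 mm is free. The floor goes on behind the bar to x = -120 mm.
- clamp (a joint): dark steel clamp bar across the tray's -x end, 92 mm wide, square-edged, its top 10.5 mm above the tray floor (lower than a plate is thick). Value in m: 0 at rest, grows as it slides to tray -x, hard stop at 0.030; about 0.012 with all plates packed. Spring: 4.5 N at 0, 7.5 N at 0.012, 12 N at 0.030. It cannot tip or be pressed down.
- clamp_face (a point): middle of the clamp bar's face that presses on the plates (tray x = -78 mm at rest), about 5 mm above the tray floor; axes as the tray's. It moves with the bar.
- ell_a_grip (a point): one of two equal grey L-shaped plates, 14 mm thick: 90 x 90 mm with a 45 x 45 mm quarter missing; on top an upright wooden rib as handle (60 long, 12 wide, 32 high). Point: middle of the rib, 30 mm above the plate's underside; x along the rib, z up. From it the plate covers x -45..45, y -25.5..19.5 mm (arm under the rib) and x -45..0, y 19.5..64.5 mm (other arm). 120 to 240 g.
- ell_b_grip (a point): one of two equal grey L-shaped plates, 14 mm thick: 90 x 90 mm with a 45 x 45 mm quarter missing; on top an upright wooden rib as handle (60 long, 12 wide, 32 high). Point: middle of the rib, 30 mm above the plate's underside; x along the rib, z up. From it the plate covers x -45..45, y -25.5..19.5 mm (arm under the rib) and x -45..0, y 19.5..64.5 mm (other arm). 120 to 240 g.
- strip_grip (a point): the straight grey plate, 90 x 45 x 14 mm, with the same upright wooden rib (60 x 12 x 32 mm high) along the middle of its top. Point: middle of the rib, 30 mm above the plate's underside; x along the rib (the 90 mm way), z up. 85 to 170 g.
- cork_block_mid (a point): bystander: loose cork block 80 x 60 x 30 mm; its centre. Leave alone.
- clay_tile_mid (a point): bystander: loose clay tile 100 x 100 x 12 mm; its centre. Leave alone.
- chip_jar_mid (a point): bystander: loose glass jar, 70 mm across, 90 mm high; the point half-way up its axis. Leave alone.
Mind the look-alikes: they are no part of the job. Leave any pink or purple look-alike of the part that bears ell_b_grip alone. Leave any green or purple look-alike of the part that bears strip_grip alone.

How it is judged:
At the end, for the whole second after the job is handed in: All three plates lie flat (within 0.08 rad) on the tray's floor (height within 3 mm), inside its walls, in any layout, released, and the clamp bar rests still against them pushed back 8 to 17 mm (z of ell_a_grip in the frame of tray between 0.033 and 0.039 m and angle between each of ell_a_grip, ell_b_grip, strip_grip's own z axis and vertical below 0.08 rad and x of ell_a_grip in the frame of tray between -0.09 and 0.09 m and y of ell_a_grip in the frame of tray between -0.047 and 0.047 m and z of ell_b_grip in the frame of tray between 0.033 and 0.039 m and x of ell_b_grip in the frame of tray between -0.09 and 0.09 m and y of ell_b_grip in the frame of tray between -0.047 and 0.047 m and z of strip_grip in the frame of tray between 0.033 and 0.039 m and x of strip_grip in the frame of tray between -0.09 and 0.09 m and y of strip_grip in the frame of tray between -0.047 and 0.047 m and value of joint clamp between 0.008 and 0.017 m and velocity of joint clamp below 0.01 m/s); the robot touches nothing.
It fails at once if the clamp bar was driven against its end stop (pushed back more than 28 mm) (value of joint clamp above 0.028 m).
It fails at once if the cork block was displaced by more than 20 mm (distance of cork_block_mid from where it was at the start of the episode above 0.02 m).
It fails at once if the clay tile was displaced by more than 20 mm (distance of clay_tile_mid from where it was at the start of the episode above 0.02 m).
It fails at once if the chip jar was displaced by more than 20 mm (distance of chip_jar_mid from where it was at the start of the episode above 0.02 m).
It also fails if it takes over 70 s, if anything falls off the work surface, if the arm or the gripper's body presses on something with over 40 N, if the wrist force passes 120 N, or if a joint passes its speed limit or range.

## Robot

A 6-joint arm with a two-finger parallel gripper is mounted at the origin on the work surface. World frame = base frame: x ahead of the robot, y to its left, z up, the work surface at z = 0. Lengths are in m, angles in rad, forces in N, time in s.
With the tool pointing down it reaches from about 0.25 to 0.775 m from the base axis. Payload 4 kg.
Tool frame: the origin (TCP) lies on the centre line of the jaws, within the pads' length; the fingertips stand 19 mm ahead of it and the grasp point (between the pads) is the TCP; x points along the fingers, z is the direction in which the jaws open and shut, and the axes are right-handed (so a half turn about x gives the same grasp; the last joint's range is limited). The gripper opens to 94 mm and grips with 3 to 60 N. Pads are 16 mm wide; open, the fingers measure 119 mm over their backs; the gripper's body (75 mm by 177 mm) begins 78 mm behind the grasp point.
Start: joints at [1.027, 0.087, 1.371, -0, 1.684, -0.103], TCP at [0.235, 0.497, 0.225] pointing down, gripper open.
Joint ranges: [-3.1, 3.1], [-0.76, 2.03], [0.27, 2.55], [-1.08, 4.22], [0.17, 2.65], [-2.57, 2.57]. Speed limits (rad/s): [2.79, 2.79, 3.14, 3.14, 3.14, 3.14].

## Interface

Orientations are given as [roll, pitch, yaw] about the fixed x, y, z axes, in that order (R = Rz(yaw) Ry(pitch) Rx(roll)).
In Python, from bench import robot, snapshot, camera_params gives the robot as it stands.
- The arm moves only by the tool step_arm, never from a script. Its argument "motion" is text: rows parted by semicolons, each of 7 numbers parted by spaces: the opening in per cent of the stroke, from 0 (shut) to 100 (fully open), then the shift along the tool's x, y, z in cm, then the turn, a rotation vector about the tool's x, y, z in rad. A call has 1 to 20 rows; each row shifts and turns the commanded pose from where the row before left it, along the tool's axes as they then stand; what a row does not reach is not made up. A row lasts 1/12 s, in which the tool goes at most 41.7 mm and 7.16 degrees, less where a joint would pass 70% of its speed; a pose out of reach is approached as far as the arm can. A call with a gripper value outside its range is refused whole. The fingers move at their own pace and stop on an object; the grip force is fixed at half the most. Time passes only in rows, so rows that do not move let the fingers close. It gives the time, the measured TCP pose, the force and the opening at its end, in the units of the state.
- robot.get_obs(): the state, without advancing time (a new reading comes with each control period).
- snapshot(name): name is "scene" or "top" or "wrist"; returns the picture (384x512x3 uint8, red, green, blue); there is no depth.
- camera_params(name): a dict with "fx", "fy", "cx", "cy" (pixels), "D" ([k1, k2, p1, p2, k3] as OpenCV has them; the pictures are not rectified), "R" (3x3) and "t" (3): a world point X has camera coordinates R X + t. Camera axes: x right, y down, z forward; pixel columns grow to the right and rows downward; lengths in m; the calibration is good to about 2 mm. A picture is of the moment at which its call begins: read the wrist's pose just before it. camera_params takes no time and is no camera call; for the wrist camera it gives the pose at the moment of the call.
- robot.close_job(): hands the job in, once; it reports no verdict.
The state is a dict: "time": time; "joint_positions": joint angles; "qvel": joint speeds; "joint_torque": joint torques, N m; "tool_pos": TCP position; "ee_rot": TCP orientation; "wrist_force": force on the tool from outside, world axes, zero at the start; "wrist_torque": the same for the moment, N m; "width": finger opening in m.
Only numpy, scipy, OpenCV 4.12 (cv2) and the standard library are available. Lean on these libraries where they do the work, as an engineer would, in place of code of your own. Each camera call takes 0.05 s, during which the arm holds its last target.

## Working session

There is one attempt and no reset: what is moved stays moved. The work goes in short steps, Python scripts to look and compute and a tool call to move; the robot and the scene stay as the last step left them, time stands still between calls to the robot, and variables do not carry over. Pictures are saved under pics/ and viewed, and the job is handed in when it is done.

Besides the shell and the picture viewer there is one more tool, called after "Emit:" by a JSON object that holds its "api" and its "payload", one argument or row to a line. step_arm: Moves the arm, as the interface text tells. Its arguments: {"type":"object","properties":{"motion":{"type":"string"}},"required":["motion"]}

```bash
ls; mkdir -p pics
python3 - <<'E'
from bench import robot, snapshot, camera_params
import cv2
for n in ["scene","top","wrist"]:
    p=camera_params(n); im=snapshot(n); cv2.imwrite(f"pics/{n}0.png",im[:,:,::-1]); print(n,p)
print(robot.get_obs())
E
```

```text
pics
scene {'fx': 411.1778635018021, 'fy': 411.1778635018021, 'cx': 261.44841125751105, 'cy': 198.80557769116038, 'D': array([-0.13757429,  0.        ,  0.        ,  0.        ,  0.        ]), 'R': array([[-0.81156897,  0.58414895, -0.0112166 ],
       [ 0.39558355,  0.5352608 , -0.74633071],
       [-0.42996449, -0.61013595, -0.66548077]]), 't': array([ 0.42427655, -0.1586241 ,  1.43520936])}
top {'fx': 405.8215439452926, 'fy': 405.8215439452926, 'cx': 258.359497991195, 'cy': 194.13776884501823, 'D': array([-0.0674175,  0.       ,  0.       ,  0.       ,  0.       ]), 'R': array([[-0.0193509 , -0.99955251,  0.02281043],
       [-0.99228516,  0.01640587, -0.12288614],
       [ 0.12245692, -0.02501241, -0.9921586 ]]), 't': array([-0.02199907,  0.52538357,  1.39052377])}
wrist {'fx': 290.61184129310243, 'fy': 290.61184129310243, 'cx': 258.01626975885154, 'cy': 192.9710203628069, 'D': array([-0.05939654,  0.        ,  0.        ,  0.        ,  0.        ]), 'R': array([[ 0.4265966 ,  0.90443868, -0.00245488],
       [ 0.86641546, -0.40788041,  0.288024  ],
       [ 0.25949874, -0.12499701, -0.95762004]]), 't': array([-0.5489818 , -0.03172636,  0.39256684])}
{'time': 0.15, 'joint_positions': array([ 1.02689839e+00,  8.77954535e-02,  1.37186369e+00, -1.44609063e-05,
        1.68359373e+00, -1.03065455e-01]), 'qvel': array([-9.15798923e-04, -2.80074233e-03, -4.00554692e-03, -6.78808450e-04,
        2.77739903e-05,  3.73692256e-04]), 'joint_torque': array([ 2.39384317e-03, -3.40643764e+01, -3.02792287e+01,  7.18776067e-02,
        3.05908034e-02, -1.41497358e-04]), 'tool_pos': array([0.23447741, 0.4971002 , 0.22358946]), 'ee_rot': array([ 3.04718351,  1.56913605, -2.10603956]), 'wrist_force': array([0.49399742, 0.31762944, 0.31401705]), 'wrist_torque': array([-0.0042202 , -0.03756436, -0.00123037]), 'width': 0.0938377695475912}
```

View pics/top0.png

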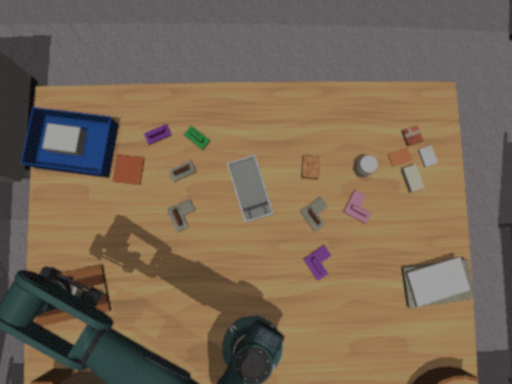

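View pics/scene0.png

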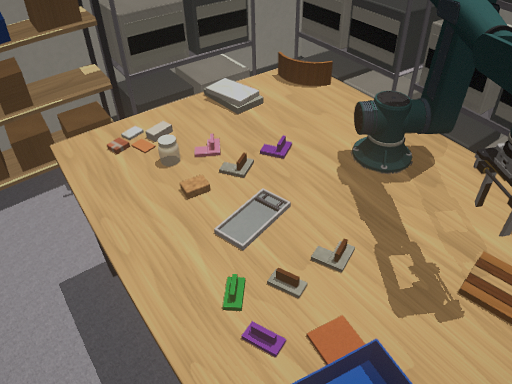

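View pics/wrist0.png

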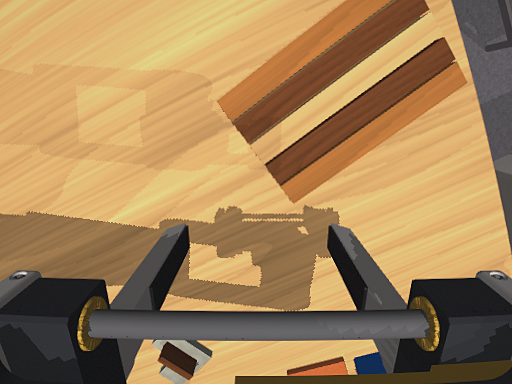

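The grey candidates in the top view are an L at (181,214), an L at (314,212) and a strip at (182,171). Look-alikes to avoid:
- Pink L at (358,207)
- Purple L at (317,262)
- Purple strip at (158,134)
- Green strip at (197,138)

I'll check this choice in a close crop.

```bash
cat > h.py <<'E'
import numpy as np, cv2
from bench import robot, snapshot, camera_params
def ray(P,px):
    K=np.array([[P['fx'],0,P['cx']],[0,P['fy'],P['cy']],[0,0,1]])
    u=cv2.undistortPoints(np.array(px,float).reshape(-1,1,2),K,P['D']).reshape(-1,2)
    d=np.c_[u,np.ones(len(u))]@P['R']; c=-P['R'].T@P['t']; return c,d
def onplane(P,px,z):
    c,d=ray(P,px); s=(z-c[2])/d[:,2]; return c+s[:,None]*d
def proj(P,X):
    K=np.array([[P['fx'],0,P['cx']],[0,P['fy'],P['cy']],[0,0,1]])
    return cv2.projectPoints(np.array(X,float).reshape(-1,1,3),cv2.Rodrigues(P['R'])[0],P['t'],K,P['D'])[0].reshape(-1,2)
E
python3 - <<'E'
import cv2
im=cv2.imread('pics/top0.png')[120:290,130:390]
cv2.imwrite('pics/topc.png',cv2.resize(im,None,fx=3,fy=3,interpolation=cv2.INTER_CUBIC))
E
```

```text
(no output)
```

View pics/topc.png

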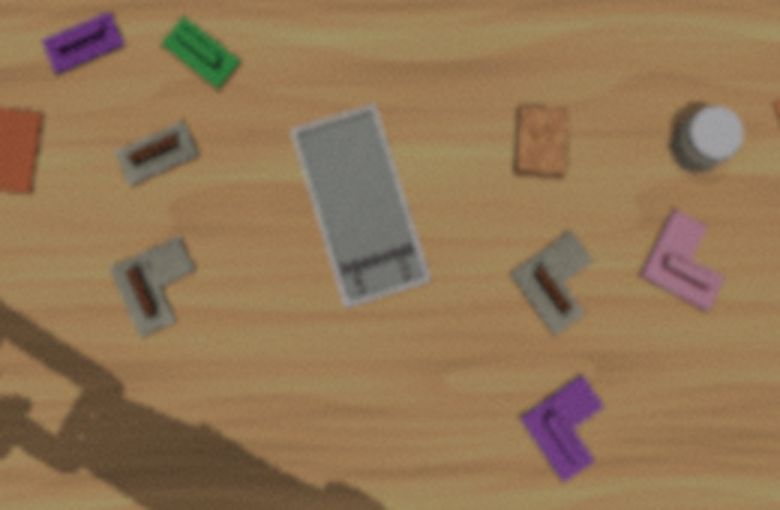

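The crop confirms the choice: three grey plates with brown ribs, and the pink, purple and green pieces stay out. Next comes a coarse measurement from the top view.

Run:
```python
from h import *
P=camera_params('top'); im=cv2.imread('pics/top0.png')
def P2(px,z): return np.round(onplane(P,px,z)[:,:2],4).tolist()
# crop coords ->full
f=lambda pts:[(130+(x+.5)/3-.5,120+(y+.5)/3-.5) for x,y in pts]
hsv=cv2.cvtColor(im,cv2.COLOR_BGR2HSV)
for name,(x,y) in dict(ellL=(181,214),ellR=(314,212),strip=(182,171),tray=(250,188)).items():
    r=22 if name!='tray' else 40
    c=im[y-r:y+r,x-r:x+r]; c=cv2.resize(c,None,fx=6,fy=6,interpolation=cv2.INTER_CUBIC)
    h=cv2.cvtColor(c,cv2.COLOR_BGR2HSV)
    m=((h[...,1]<75)).astype(np.uint8)
    m=cv2.morphologyEx(m,cv2.MORPH_CLOSE,np.ones((25,25)))
    cs,_=cv2.findContours(m,0,2); k=max(cs,key=cv2.contourArea)
    bx=cv2.boxPoints(cv2.minAreaRect(k)); g=[(x-r+(a+.5)/6-.5,y-r+(b+.5)/6-.5) for a,b in bx]
    z=.014 if name!='tray' else .018
    W=np.array(P2(g,z)); print(name,W.tolist(),'c',W.mean(0),'len',np.linalg.norm(W[1]-W[0]),np.linalg.norm(W[2]-W[1]))
    o=cv2.drawContours(c.copy(),[k],-1,(0,0,255),1); cv2.imwrite(f'pics/m_{name}.png',o)
print('ribs')
print('L',P2(f([(128,266),(155,317)]),.046)); print('R',P2(f([(536,266),(571,312)]),.046)); print('S',P2(f([(130,158),(180,140)]),.046))
print('cork',P2(f([(542,140)]),.03),'jar',P2(f([(717,133)]),.09))
print('tray corners',P2(f([(292,130),(375,105),(430,281),(347,306)]),.018))
```

```text
ellL [[0.4796, 0.2971], [0.5178, 0.2123], [0.4348, 0.1743], [0.3971, 0.2586]] c [0.457325 0.235575] len 0.09300688146583562 0.09128526715741156
ellR [[0.4655, -0.1764], [0.5168, -0.252], [0.4412, -0.3024], [0.3907, -0.2268]] c [ 0.45355 -0.2394 ] len 0.09136219130471862 0.09085989214169259
strip [[0.6199, 0.2916], [0.6554, 0.2078], [0.6116, 0.1893], [0.5765, 0.2728]] c [0.61585  0.240375] len 0.09100928524057313 0.047546713871728256
tray [[0.6424, 0.0845], [0.6749, -0.0229], [0.4566, -0.0854], [0.4257, 0.0204]] c [ 0.5499  -0.00085] len 0.1122096698150387 0.22707078191612415
ribs
L [[0.4788, 0.2669], [0.4197, 0.2357]]
R [[0.4707, -0.2037], [0.4168, -0.2425]]
S [[0.6049, 0.2655], [0.6252, 0.2073]]
cork [[0.6219, -0.2184]] jar [[0.6159, -0.4111]]
tray corners [[0.6407, 0.0781], [0.6696, -0.0213], [0.4577, -0.0821], [0.4301, 0.0159]]
```

```bash
cat >> h.py <<'E'
from scipy.spatial.transform import Rotation as Ro
def pose():
    o=robot.get_obs(); return o['tool_pos'],Ro.from_euler('xyz',o['ee_rot']).as_matrix(),o
def Rdown(yaw,tilt=0.,ax=None):
    # tool x down, tool z (jaws) at world angle yaw
    x=np.array([0,0,-1.]);z=np.array([np.cos(yaw),np.sin(yaw),0]);y=np.cross(z,x)
    return np.c_[x,y,z]
def go(pos,yawdeg,R=None):
    p,Rc,o=pose(); np.set_printoptions(suppress=True,precision=4)
    c=[]
    for yd in ([yawdeg,yawdeg+180] if R is None else [None]):
        Rt=Rdown(np.radians(yd)) if R is None else R
        rv=Ro.from_matrix(Rc.T@Rt).as_rotvec(); c.append((np.linalg.norm(rv),rv,Rt,yd))
    for n,rv,Rt,yd in sorted(c,key=lambda a:a[0]):
        d=np.array(pos)-p
        print('yaw',yd,'rotvec',rv,'| shift(cm) now-axes',100*Rc.T@d,'| after-turn axes',100*Rt.T@d)
def stat():
    p,R,o=pose(); np.set_printoptions(suppress=True,precision=4)
    print('t',o['time'],'p',p,'jawyaw',np.degrees(np.arctan2(R[1,2],R[0,2])),'xax',R[:,0],'F',o['wrist_force'],'w',o['width'],'q',o['joint_positions'])
E
python3 - <<'E'
from h import *
stat(); P=camera_params('wrist'); c=-P['R'].T@P['t']; p,R,o=pose()
print('cam in tool',R.T@(c-p),'fwd in tool',R.T@P['R'][2],'right',R.T@P['R'][0])
go([.4491,.2533,.17],205-90)
E
```

```text
t 0.15 p [0.2345 0.4971 0.2236] jawyaw 64.74207430620434 xax [-0.0008 -0.0014 -1.    ] F [0.494  0.3176 0.314 ] w 0.0938377695475912 q [ 1.0269  0.0878  1.3719 -0.      1.6836 -0.1031]
cam in tool [-0.1603  0.0827  0.    ] fwd in tool [ 0.9576 -0.2882 -0.0005] right [0.0005 0.0001 1.    ]
yaw 115 rotvec [-0.8772 -0.0015 -0.0009] | shift(cm) now-axes [  5.3756 -29.814  -12.8825] | after-turn axes [  5.3589  -9.148  -31.1661]
yaw 295 rotvec [ 2.2644 -0.0011  0.0018] | shift(cm) now-axes [  5.3756 -29.814  -12.8825] | after-turn axes [ 5.3589  9.148  31.1661]
```

Emit:
{"api": "step_arm", "payload": {
  "motion": "100 0 0 0 -0.12 0 0;100 0 0 0 -0.12 0 0;100 0 0 0 -0.12 0 0;100 0 0 0 -0.12 0 0;100 0 0 0 -0.12 0 0;100 0 0 0 -0.12 0 0;100 0 0 0 -0.12 0 0;100 0.5 -0.9 -3.1 -0.03 0 0;100 0.5 -0.9 -3.1 0 0 0;100 0.5 -0.9 -3.1 0 0 0;100 0.5 -0.9 -3.1 0 0 0;100 0.5 -0.9 -3.1 0 0 0;100 0.5 -0.9 -3.1 0 0 0;100 0.5 -0.9 -3.1 0 0 0;100 0.5 -0.9 -3.1 0 0 0;100 0.5 -0.9 -3.1 0 0 0;100 0.5 -0.9 -3.1 0 0 0;100 0 0 0 0 0 0;100 0 0 0 0 0 0"
}}

```text
time: 1.73
tool_pos: [0.4452, 0.2511, 0.1736]
ee_rot: [1.361, 1.569, -2.925]
wrist_force: [-0.8, -0.3, 0.2]
width: 0.094
```

```bash
cat > snap.py <<'E'
from h import *
import sys,pickle
stat(); P=camera_params('wrist'); im=snapshot('wrist'); n=sys.argv[1]
cv2.imwrite(f'pics/{n}.png',im[:,:,::-1]); pickle.dump((P,pose()[:2]),open(f'{n}.pkl','wb'))
E
python3 snap.py w1
```

```text
t 1.7333 p [0.4452 0.2511 0.1736] jawyaw 114.39596423344186 xax [-0.0019 -0.0004 -1.    ] F [-0.7798 -0.2648  0.2469] w 0.09402526541703532 q [ 0.4023  0.0175  1.5445  0.0004  1.5814 -1.5943]
```

View pics/w1.png

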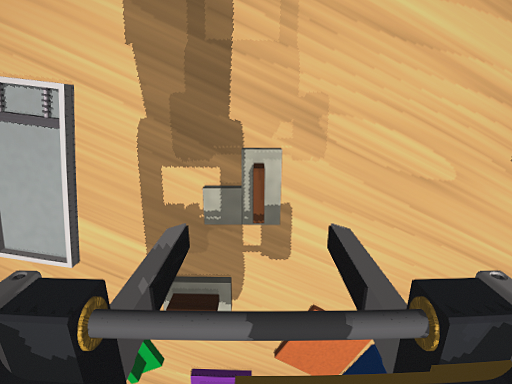

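Run:
```python
import cv2
im=cv2.imread('pics/w1.png')
a=cv2.resize(im[135:240,190:300],None,fx=5,fy=5,interpolation=cv2.INTER_CUBIC)
b=cv2.resize(im[70:275,0:90],None,fx=2.8,fy=2.8,interpolation=cv2.INTER_CUBIC)
import numpy as np
o=np.zeros((600,800,3),np.uint8);o[:525,:550]=a;o[:574,550:802][:, :250]=b[:574,:250];cv2.imwrite('pics/w1c.png',o)
```

```text
(no output)
```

View pics/w1c.png

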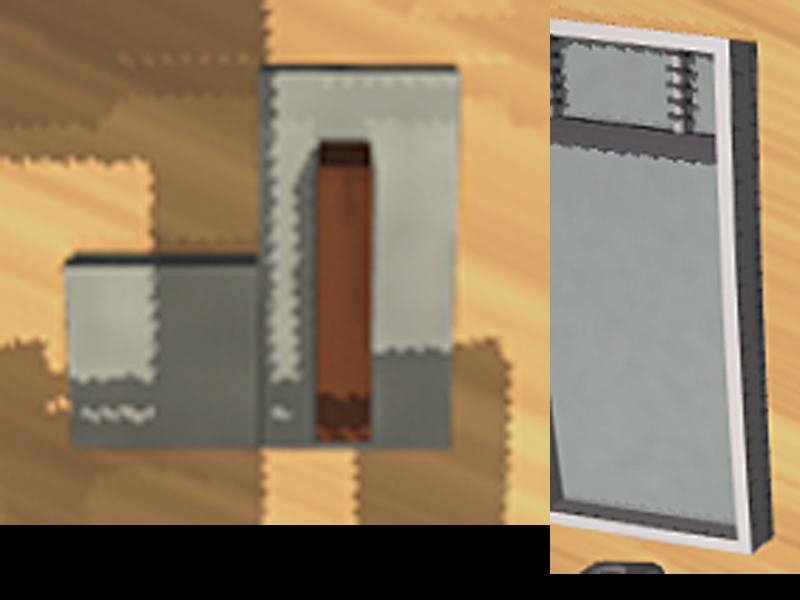

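```bash
python3 - <<'E'
from h import *
import pickle
P,_=pickle.load(open('w1.pkl','rb')); np.set_printoptions(suppress=True,precision=4)
A=lambda l:[(190+(x+.5)/5-.5,135+(y+.5)/5-.5) for x,y in l]
B=lambda l:[((x-550+.5)/2.8-.5,70+(y+.5)/2.8-.5) for x,y in l]
W=onplane(P,A([(260,69),(458,69),(450,447),(72,447),(66,263),(258,262)]),.014)[:,:2]; print(W)
for i in range(6): print(np.linalg.norm(W[i-5]-W[i]),np.degrees(np.arctan2(*(W[i-5]-W[i])[::-1])))
R=onplane(P,A([(320,165),(372,165),(371,440),(315,440)]),.046)[:,:2]; print('rib',R,R.mean(0))
# fit: corner frame coords
loc=np.array([[45,19.5],[45,-25.5],[-45,-25.5],[-45,64.5],[0,64.5],[0,19.5]])/1000
def fit(l,w):
    a=l-l.mean(0);b=w-w.mean(0);U,S,V=np.linalg.svd(a.T@b);Rm=(U@np.diag([1,np.linalg.det(U@V)])@V).T;t=w.mean(0)-Rm@l.mean(0)
    return t,np.degrees(np.arctan2(Rm[1,0],Rm[0,0])),np.linalg.norm(w-(l@Rm.T+t),axis=1)
print(fit(loc,W))
T=onplane(P,B([(728,40),(752,552)]),.018)[:,:2]; print('tray outer',T,np.linalg.norm(T[0]-T[1]),np.degrees(np.arctan2(*(T[1]-T[0])[::-1])))
E
cat >> h.py <<'E'
def fit(l,w):
    a=l-l.mean(0);b=w-w.mean(0);U,S,V=np.linalg.svd(a.T@b);Rm=(U@np.diag([1,np.linalg.det(U@V)])@V).T;t=w.mean(0)-Rm@l.mean(0)
    return t,np.degrees(np.arctan2(Rm[1,0],Rm[0,0])),np.linalg.norm(w-(l@Rm.T+t),axis=1)
LOC=np.array([[45,19.5],[45,-25.5],[-45,-25.5],[-45,64.5],[0,64.5],[0,19.5]])/1000
E
```

```text
[[0.4179 0.2175]
 [0.3999 0.2572]
 [0.4815 0.2944]
 [0.5188 0.2125]
 [0.4769 0.1947]
 [0.4585 0.2347]]
0.04358640012996971 114.41252133507214
0.0896792208486433 24.482618612132743
0.08994575654110445 -65.55748537516344
0.04545401841776002 -156.9651193202697
0.04400414239471699 114.69056513747516
0.044086902109456046 -157.08635474498217
rib [[0.4259 0.2361]
 [0.4216 0.2456]
 [0.4759 0.2704]
 [0.4808 0.2595]] [0.4511 0.2529]
(array([0.451 , 0.2529]), np.float64(-155.87667455973084), array([0.0008, 0.0008, 0.0003, 0.0004, 0.0007, 0.0006]))
tray outer [[0.4316 0.0176]
 [0.6427 0.0798]] 0.22011060976700011 16.427788975094373
```

```bash
python3 -c "
from h import *
go([.451,.2529,.037],114.1)"
```

```text
yaw 114.1 rotvec [ 0.0071  0.0008 -0.0011] | shift(cm) now-axes [13.7006 -0.6267 -0.2012] | after-turn axes [13.7015 -0.6126 -0.1864]
yaw 294.1 rotvec [-3.1345  0.0018  0.0012] | shift(cm) now-axes [13.7006 -0.6267 -0.2012] | after-turn axes [13.7015  0.6126  0.1864]
```

Emit:
{"api": "step_arm", "payload": {
  "motion": "100 2 -0.6 -0.2 0.007 0 0;100 3 0 0 0 0 0;60 3 0 0 0 0 0;60 3 0 0 0 0 0;60 2.2 0 0 0 0 0;60 0.5 0 0 0 0 0;0 0 0 0 0 0 0;0 0 0 0 0 0 0;0 0 0 0 0 0 0;0 0 0 0 0 0 0;0 0 0 0 0 0 0;0 0 0 0 0 0 0;0 0 0 0 0 0 0;0 0 0 0 0 0 0"
}}

```text
time: 2.95
tool_pos: [0.4513, 0.2531, 0.0378]
ee_rot: [-1.454, 1.57, 0.538]
wrist_force: [-0.5, 0.1, 0.1]
width: 0.0176
```

```bash
python3 -c "
from h import *
stat()"
```

```text
t 2.95 p [0.4513 0.2531 0.0378] jawyaw 114.1798041065842 xax [ 0.0006  0.0004 -1.    ] F [-0.4676  0.0696  0.0843] w 0.017644974168017632 q [ 0.4015  0.13    1.7063  0.0001  1.3046 -1.5914]
```

Emit:
{"api": "step_arm", "payload": {
  "motion": "0 0 0 0 0 0 0;0 0 0 0 0 0 0;0 0 0 0 0 0 0;0 -1 0 0 0 0 0;0 -2 0 0 0 0 0;0 -3 0 0 0 0 0;0 -3 0 0 0 0 0;0 -1 0 0 0 0 0;0 0 0 0 0.07 0 0;0 0 0 0 0.07 0 0;0 0 0 0 0 0 0"
}}

```text
time: 3.87
tool_pos: [0.4508, 0.2528, 0.137]
ee_rot: [1.837, 1.57, -2.594]
wrist_force: [0.6, -0.1, -1.4]
width: 0.0121
```

```bash
python3 -c "
from h import *
stat()
go([.59,.032,.135],106.4)"
```

```text
t 3.8667 p [0.4508 0.2528 0.137 ] jawyaw 106.09971560166397 xax [-0.0006 -0.0004 -1.    ] F [ 0.6488 -0.0532 -1.3915] w 0.012071350203604404 q [ 0.4015  0.0482  1.5865 -0.0001  1.5076 -1.4503]
yaw 106.4 rotvec [-0.0052 -0.0002 -0.0007] | shift(cm) now-axes [  0.2034  -7.2531 -25.0777] | after-turn axes [  0.2037  -7.1214 -25.1154]
yaw 286.4 rotvec [ 3.1364 -0.0011  0.0003] | shift(cm) now-axes [  0.2034  -7.2531 -25.0777] | after-turn axes [ 0.2037  7.1214 25.1154]
```

Emit:
{"api": "step_arm", "payload": {
  "motion": "0 0 -0.45 -1.5 -0.005 0 0;0 0 -0.9 -3.1 0 0 0;0 0 -0.9 -3.1 0 0 0;0 0 -0.9 -3.1 0 0 0;0 0 -0.9 -3.1 0 0 0;0 0 -0.9 -3.1 0 0 0;0 0 -0.9 -3.1 0 0 0;0 0 -0.9 -3.1 0 0 0;0 0 -0.4 -1.8 0 0 0;0 0 0 0 0 0 0;0 0 0 0 0 0 0;0 0 0 0 0 0 0"
}}

```text
time: 4.87
tool_pos: [0.5896, 0.0342, 0.1365]
ee_rot: [0.877, 1.569, 2.736]
wrist_force: [0.4, 0.6, -3.1]
width: 0.0117
```

```bash
python3 snap.py w2; python3 -c "
from h import *
cv2.imwrite('pics/s2.png',snapshot('scene')[:,:,::-1])
a=cv2.imread('pics/w2.png');b=cv2.imread('pics/s2.png')[150:280,170:350]
"
```

```text
t 4.8667 p [0.5896 0.0342 0.1365] jawyaw 106.51712991731094 xax [-0.0021  0.0009 -1.    ] F [ 0.4116  0.6246 -3.0729] w 0.011655769683287721 q [-0.0385  0.2106  1.4061  0.0008  1.5271 -1.8976]
```

View pics/w2.png

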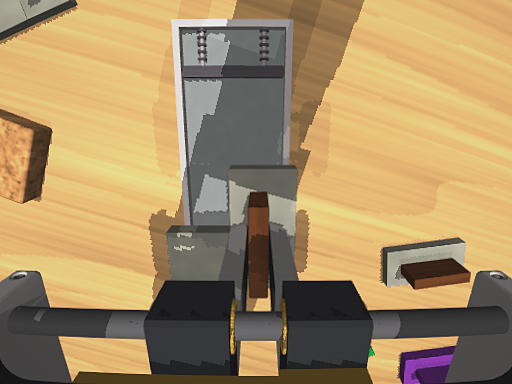

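Run:
```python
import cv2
im=cv2.imread('pics/w2.png')
cv2.imwrite('pics/w2c.png',cv2.resize(im[10:300,155:315],None,fx=2,fy=2,interpolation=cv2.INTER_CUBIC))
cv2.imwrite('pics/w2d.png',cv2.resize(im[10:110,160:310],None,fx=5,fy=5,interpolation=cv2.INTER_CUBIC))
cv2.imwrite('pics/w2e.png',cv2.resize(im[150:300,155:315],None,fx=4,fy=4,interpolation=cv2.INTER_CUBIC))
```

```text
(no output)
```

View pics/w2d.png

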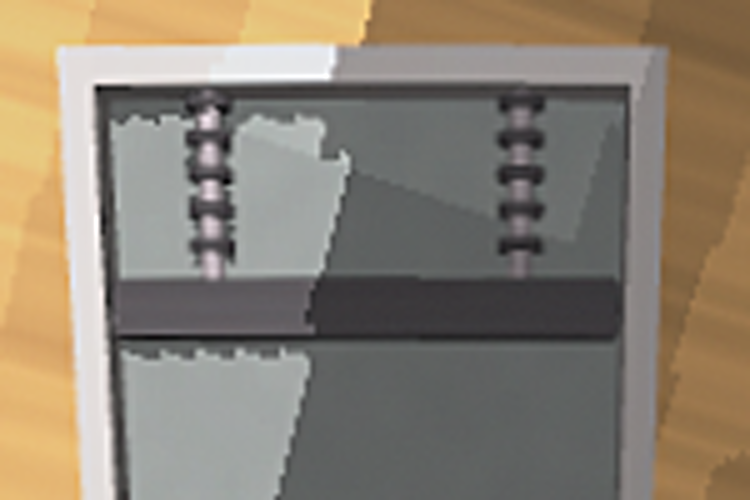

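View pics/w2e.png

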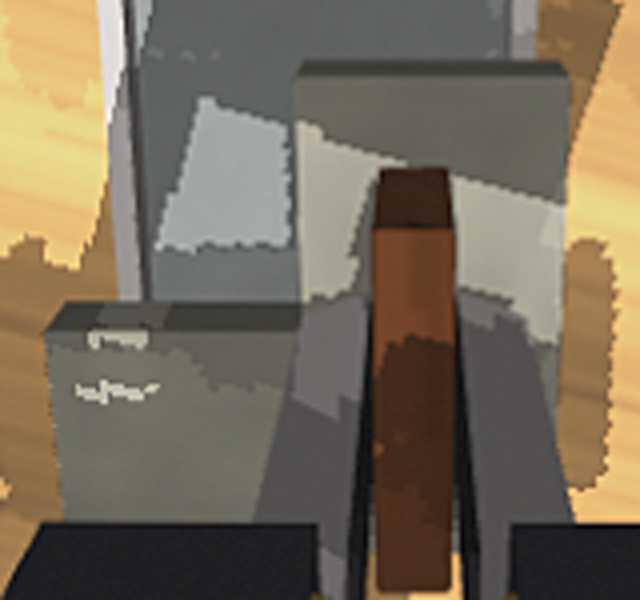

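Run:
```python
from h import *
import pickle
P,(p,R)=pickle.load(open('w2.pkl','rb')); np.set_printoptions(suppress=True,precision=4)
D=lambda l:[(160+(x+.5)/5-.5,10+(y+.5)/5-.5) for x,y in l]
E=lambda l:[(155+(x+.5)/4-.5,150+(y+.5)/4-.5) for x,y in l]
xh=np.array([np.cos(np.radians(16.4)),np.sin(np.radians(16.4))]);
inn=onplane(P,D([(95,85),(632,85),(622,495)]),.018)[:,:2]
inl=onplane(P,E([(123,0),(143,295)]),.018)[:,:2]
out=onplane(P,D([(57,45),(668,47)]),.018)[:,:2]
bar=onplane(P,D([(115,333),(617,333)]),.0165)[:,:2]
ang=lambda a,b:np.degrees(np.arctan2(*(b-a)[::-1]))
print('inner',inn,np.linalg.norm(inn[1]-inn[0]),'yaw',ang(inn[0],inn[1])-90,ang(inn[1],inn[2]),'left',inl,ang(inl[0],inl[1]),ang(inn[0],inl[1]))
print('out',out,np.linalg.norm(out[1]-out[0]),ang(*out)-90)
print('bar',bar,np.linalg.norm(bar[1]-bar[0]),ang(*bar)-90)
yaw=np.radians(16.3);xh=np.array([np.cos(yaw),np.sin(yaw)]);yh=np.array([-xh[1],xh[0]])
print('orig from bar',bar.mean(0)+.078*xh,'from inner',inn[:2].mean(0)+.120*xh,'outer',out.mean(0)+.126*xh)
L=onplane(P,E([(298,77),(568,76),(47,332),(297,332)]),p[2]-.0238)[:,:2]
print(L,np.linalg.norm(L[1]-L[0]),np.linalg.norm(L[2]-L[3]),ang(L[1],L[0])+90, ang(L[3],L[0]))
loc=np.array([[45,19.5],[45,-25.5],[0,64.5],[0,19.5]])/1000
t,a,r=fit(loc,L);print(t,a,r,'tcp',p)
```

```text
inner [[ 0.4646 -0.0764]
 [ 0.4384  0.0137]
 [ 0.5053  0.0332]] 0.09379342827483583 yaw 16.19121598017884 16.27470744341562 left [[ 0.5684 -0.0461]
 [ 0.6419 -0.0246]] 16.353757035862593 16.272643534314792
out [[ 0.46   -0.0843]
 [ 0.4307  0.0178]] 0.10622885536231999 15.997819777555193
bar [[ 0.5039 -0.0639]
 [ 0.4783  0.0238]] 0.0913352027458002 16.291815666071514
orig from bar [0.566  0.0018] from inner [0.5667 0.0024] outer [0.5663 0.0021]
[[ 0.5529  0.0027]
 [ 0.5403  0.0444]
 [ 0.6087 -0.0276]
 [ 0.5962  0.014 ]] 0.043554789197751125 0.04344891132556962 16.733517374805118 -165.34941782845198
[0.5906 0.0335] -163.43441862622592 [0.0007 0.0007 0.0008 0.0008] tcp [0.5896 0.0346 0.1368]
```

Emit:
{"api": "step_arm", "payload": {
  "motion": "0 2 -0.8 -0.4 0.005 0 0;0 2.5 0 0 0 0 0;0 2.5 0 0 0 0 0;0 1 0 0 0 0 0;0 0.4 0 0 0 0 0;0 0.4 0 0 0 0 0;0 0.3 0 0 0 0 0;0 0.1 0 0 0 0 0;0 0 0 0 0 0 0;0 0 0 0 0 0 0"
}}

```text
time: 5.8
tool_pos: [0.5999, 0.0319, 0.0467]
ee_rot: [-1.854, 1.569, -0.001]
wrist_force: [-0.3, -0.2, -1.9]
width: 0.0117
```

```bash
cat >> h.py <<'E'
def tr(p,o=(.5663,.0021),yaw=16.28):
    a=np.radians(yaw);d=np.array(p[:2])-o;c,s=np.cos(a),np.sin(a);return np.array([c*d[0]+s*d[1],-s*d[0]+c*d[1]])*1000
def tstat():
    stat();p,R,o=pose();F=o['wrist_force'];a=np.radians(16.28)
    print('tray mm',tr(p),'Ftray',F[0]*np.cos(a)+F[1]*np.sin(a),-F[0]*np.sin(a)+F[1]*np.cos(a),F[2],'jaw rel tray',np.degrees(np.arctan2(R[1,2],R[0,2]))-16.28)
E
python3 -c "
from h import *
tstat()"
```

```text
t 5.8 p [0.5999 0.0319 0.0467] jawyaw 106.1698591043325 xax [ 0.0021 -0.     -1.    ] F [-0.3483 -0.2183 -1.9413] w 0.011678398959925305 q [-0.0412  0.2941  1.4896  0.0001  1.3559 -1.8943]
tray mm [40.619  19.2025] Ftray -0.3955690549959371 -0.11188699745185561 -1.9412836527712454 jaw rel tray 89.8898591043325
```

Emit:
{"api": "step_arm", "payload": {
  "motion": "0 0.15 0 0 0 0 0;0 0.1 0 0 0 0 0;0 0 -0.3 0 0 0 0;0 0 -0.3 0 0 0 0;0 0 -0.2 0 0 0 0;0 0 0 0 0 0 0;0 0 0 0 0 0 0"
}}

```text
time: 6.38
tool_pos: [0.604, 0.0331, 0.0439]
ee_rot: [1.579, 1.563, -2.851]
wrist_force: [-10.9, -3.2, 8.5]
width: 0.0115
```

```bash
python3 -c "
from h import *
tstat()"
```

```text
t 6.3833 p [0.604  0.0331 0.0439] jawyaw 106.16575440035027 xax [-0.0076 -0.0023 -1.    ] F [-10.8765  -3.1629   8.5491] w 0.0114966058558804 q [-0.0376  0.3117  1.4728 -0.0026  1.3646 -1.89  ]
tray mm [44.8427 19.1827] Ftray -11.327076711501398 0.01294478024019341 8.549110601595297 jaw rel tray 89.88575440035027
```

Emit:
{"api": "step_arm", "payload": {
  "motion": "0 0 0.35 0 0 0 0;0 0 0 0.15 0 0 0;0 0 0 0.15 0 0 0;0 0 0 0 0 0 0;0 0 0 0 0 0 0"
}}

```text
time: 6.8
tool_pos: [0.6032, 0.0345, 0.0438]
ee_rot: [-3.108, 1.567, -1.255]
wrist_force: [-2.4, -4.8, 3.5]
width: 0.012
```

```bash
python3 -c "
from h import *
tstat()"
```

```text
t 6.8 p [0.6032 0.0345 0.0438] jawyaw 106.14110243537124 xax [ 0.001  -0.0032 -1.    ] F [-2.3978 -4.7973  3.4755] w 0.012034337801236984 q [-0.0349  0.3047  1.4822 -0.0032  1.3535 -1.8868]
tray mm [44.5411 20.7629] Ftray -3.6464751331500525 -3.932753583281469 3.4754904684284798 jaw rel tray 89.86110243537124
```

Emit:
{"api": "step_arm", "payload": {
  "motion": "0 0 0 0.2 0 0 0;0 0 0 0 0 0 0;0 0 0 -0.25 0 0 0;40 0 0 0 0 0 0;40 0 0 0 0 0 0;40 0 0 0 0 0 0;40 0 0 0 0 0 0;40 -1 0 0 0 0 0;40 -3 0 0 0 0 0;60 -3 0 0 0 0 0;100 -3 0 0 0 0 0;100 0 0 0 0 0 0"
}}

```text
time: 7.8
tool_pos: [0.6069, 0.0356, 0.1519]
ee_rot: [-1.876, 1.556, -0.022]
wrist_force: [1.6, -0.3, 1.4]
width: 0.0542
```

```bash
python3 -c "
from h import *
tstat()
cv2.imwrite('pics/t3.png',cv2.resize(snapshot('top')[140:235,130:320,::-1],None,fx=4,fy=4,interpolation=2))
go([.6159,.2395,.16],23)"; python3 snap.py w3
```

```text
t 7.8 p [0.6069 0.0356 0.1519] jawyaw 106.18030799715501 xax [ 0.0148 -0.0003 -0.9999] F [ 1.6464 -0.3397  1.4276] w 0.05420527085155619 q [-0.0347  0.2286  1.3535  0.0002  1.5446 -1.8879]
tray mm [48.3667 20.8228] Ftray 1.485165990104655 -0.7876632433173523 1.4276426172185634 jaw rel tray 89.90030799715501
yaw 23 rotvec [1.4517 0.0047 0.0104] | shift(cm) now-axes [-1.1275 -6.6742 19.2864] | after-turn axes [-1.135  18.3619  8.9069]
yaw 203 rotvec [-1.6898 -0.0107  0.0049] | shift(cm) now-axes [-1.1275 -6.6742 19.2864] | after-turn axes [ -1.135  -18.3619  -8.9069]
t 7.85 p [0.6057 0.0357 0.1486] jawyaw 106.17763496481726 xax [ 0.0105 -0.0002 -0.9999] F [ 0.043  -1.0167 -0.4818] w 0.058934853142415096 q [-0.0347  0.2306  1.3577  0.0002  1.5428 -1.8879]
```

View pics/w3.png

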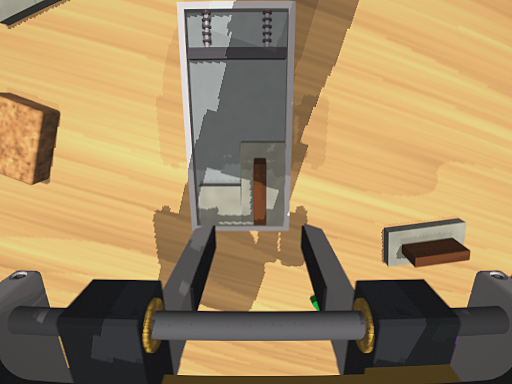

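Emit:
{"api": "step_arm", "payload": {
  "motion": "100 0 0 0 0.12 0 0;100 0 0 0 0.12 0 0;100 0 0 0 0.12 0 0;100 0 0 0 0.12 0 0;100 0 0 0 0.12 0 0;100 0 0 0 0.12 0 0;100 0 0 0 0.12 0 0;100 0 0 0 0.12 0 0;100 0 0 0 0.12 0 0;100 0 0 0 0.12 0 0;100 0 0 0 0.12 0 0;100 0 0 0 0.12 0 0;100 0 2.6 1.2 0.01 0 0.01;100 0 2.6 1.3 0 0 0;100 0 2.6 1.3 0 0 0;100 0 2.6 1.3 0 0 0;100 0 2.6 1.3 0 0 0;100 0 2.6 1.3 0 0 0;100 -0.5 2.6 1.2 0 0 0;100 0 0 0 0 0 0"
}}

```text
time: 9.57
tool_pos: [0.6116, 0.243, 0.1475]
ee_rot: [1.722, 1.557, 2.131]
wrist_force: [-1.2, -0.5, 0.4]
width: 0.0942
```

Emit:
{"api": "step_arm", "payload": {
  "motion": "100 0 0 0 0 0 0;100 0 0 0 0 0 0"
}}

```text
time: 9.73
tool_pos: [0.6123, 0.2372, 0.1477]
ee_rot: [1.895, 1.561, 2.298]
wrist_force: [0.1, -0.3, -0.5]
width: 0.0941
```

```bash
python3 snap.py w4
```

```text
t 9.7333 p [0.6123 0.2372 0.1477] jawyaw 23.09776792490083 xax [-0.0068  0.0076 -0.9999] F [ 0.1134 -0.2816 -0.4868] w 0.0941221533958875 q [ 0.2787  0.3512  1.208   0.0092  1.5869 -0.1243]
```

View pics/w4.png

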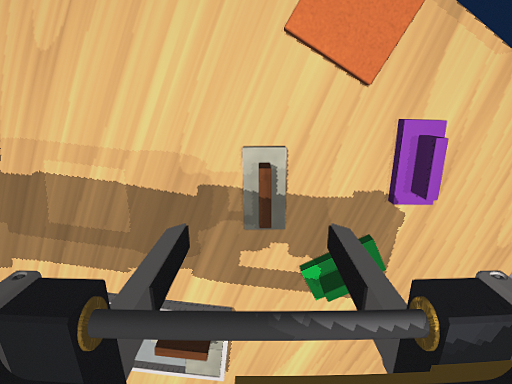

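Run:
```python
import cv2
im=cv2.imread('pics/w4.png')
cv2.imwrite('pics/w4c.png',cv2.resize(im[138:240,225:305],None,fx=5,fy=5,interpolation=cv2.INTER_CUBIC))
```

```text
(no output)
```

View pics/w4c.png

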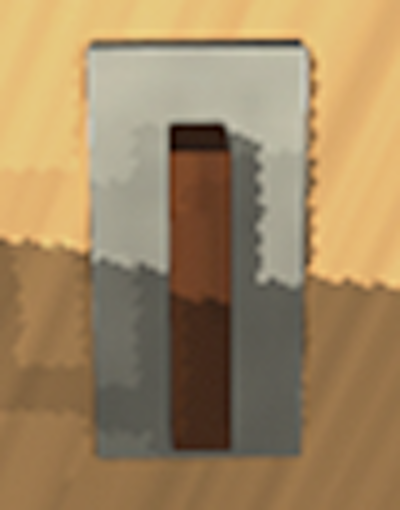

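Run:
```python
from h import *
import pickle
P,(p,R)=pickle.load(open('w4.pkl','rb')); np.set_printoptions(suppress=True,precision=4)
D=lambda l:[(225+(x+.5)/5-.5,138+(y+.5)/5-.5) for x,y in l]
W=onplane(P,D([(91,45),(305,44),(300,456),(96,457)]),.014)[:,:2]
r=onplane(P,D([(169,151),(230,151),(230,449),(171,449)]),.046)[:,:2]
loc=np.array([[45,22.5],[45,-22.5],[-45,-22.5],[-45,22.5]])/1000
print(fit(loc,W)); print(fit(np.array([[30,6],[30,-6],[-30,-6],[-30,6]])/1000,r))
t,a,_=fit(loc,W)
go([t[0],t[1],.037],a+90)
```

```text
(array([0.6189, 0.2399]), np.float64(113.44053040966989), array([0.0009, 0.0009, 0.0001, 0.0001]))
(array([0.6188, 0.2397]), np.float64(113.63186660974662), array([0.0006, 0.0006, 0.0005, 0.0006]))
yaw 383.4405304096699 rotvec [-0.007  -0.0027 -0.0098] | shift(cm) now-axes [11.1041 -0.0697  0.744 ] | after-turn axes [11.1063  0.0338  0.714 ]
yaw 203.4405304096699 rotvec [ 3.1346 -0.0153  0.0042] | shift(cm) now-axes [11.1041 -0.0697  0.744 ] | after-turn axes [11.1063 -0.0338 -0.714 ]
```

Emit:
{"api": "step_arm", "payload": {
  "motion": "50 2 0 0.7 -0.007 -0.003 -0.01;50 3 0 0 0 0 0;50 3 0 0 0 0 0;50 2 0 0 0 0 0;50 1.1 0 0 0 0 0;0 0 0 0 0 0 0;0 0 0 0 0 0 0;0 0 0 0 0 0 0;0 0 0 0 0 0 0;0 0 0 0 0 0 0;0 0 0 0 0 0 0;0 0 0 0 0 0 0;0 0 0 0 0 0 0"
}}

```text
time: 10.87
tool_pos: [0.6194, 0.2409, 0.0392]
ee_rot: [-0.031, 1.568, 0.379]
wrist_force: [-1.9, 0.2, 1.9]
width: 0.0119
```

```bash
python3 -c "
from h import *
tstat()"
```

```text
t 10.8667 p [0.6194 0.2409 0.0392] jawyaw 23.50090925630292 xax [ 0.0025  0.001  -1.    ] F [-1.8936  0.2129  1.8671] w 0.011905088604770445 q [ 0.2855  0.4321  1.3208  0.0003  1.3861 -0.1247]
tray mm [117.9582 214.3198] Ftray -1.757977409786083 0.7352088880315103 1.867065827941515 jaw rel tray 7.220909256302917
```

Emit:
{"api": "step_arm", "payload": {
  "motion": "0 -1 0 0 0 0 0;0 -3 0 0 0 0 0;0 -3 0 0 0 0 0;0 -2 0 0 0 0 0;0 0 0 0 -0.12 0 0;0 0 0 0 -0.12 0 0;0 0 0 0 -0.12 0 0;0 0 0 0 -0.12 0 0;0 0 0 0 -0.12 0 0;0 0 0 0 -0.12 0 0;0 0 0 0 -0.12 0 0;0 0 0 0 -0.12 0 0;0 0 0 0 -0.12 0 0;0 0 0 0 -0.12 0 0;0 0 0 0 -0.12 0 0;0 0 0 0 -0.125 0 0;0 0 0 0 0 0 0"
}}

```text
time: 12.28
tool_pos: [0.6194, 0.2409, 0.1287]
ee_rot: [-1.419, 1.568, 0.438]
wrist_force: [-0.3, 0.3, -1.4]
width: 0.0121
```

```bash
python3 -c "
from h import *
tstat()
go([.5682,-.021,.13],106.28)"
```

```text
t 12.2833 p [0.6194 0.2409 0.1287] jawyaw 106.39960962399162 xax [ 0.0028  0.0013 -1.    ] F [-0.3472  0.276  -1.3588] w 0.012053805924885913 q [ 0.2854  0.3724  1.2179  0.0005  1.5482 -1.5716]
tray mm [117.8801 214.3155] Ftray -0.25594762757961387 0.3622807429135756 -1.358839161188918 jaw rel tray 90.11960962399162
yaw 106.28 rotvec [0.0021 0.0005 0.003 ] | shift(cm) now-axes [ -0.1739  12.3022 -23.6765] | after-turn axes [ -0.1257  12.2532 -23.7022]
yaw 286.28 rotvec [-3.1395 -0.0048  0.0007] | shift(cm) now-axes [ -0.1739  12.3022 -23.6765] | after-turn axes [ -0.1257 -12.2532  23.7022]
```

Emit:
{"api": "step_arm", "payload": {
  "motion": "0 0 0.6 -1.1 0 0 0;0 0 1.4 -2.7 0 0 0;0 0 1.4 -2.7 0 0 0;0 0 1.4 -2.7 0 0 0;0 0 1.4 -2.7 0 0 0;0 0 1.4 -2.7 0 0 0;0 0 1.4 -2.7 0 0 0;0 0 1.4 -2.7 0 0 0;0 0 1.4 -2.7 0 0 0;0 0 0.5 -1 0 0 0;0 0 0 0 0 0 0;0 0 0 0 0 0 0;0 0 0 0 0 0 0"
}}

```text
time: 13.37
tool_pos: [0.5679, -0.0201, 0.1282]
ee_rot: [-1.248, 1.567, 0.607]
wrist_force: [0.0, -0.2, -2.8]
width: 0.0116
```

```bash
python3 -c "
from h import *
tstat()"; python3 snap.py w5; python3 -c "
import cv2
im=cv2.imread('pics/w5.png');cv2.imwrite('pics/w5c.png',cv2.resize(im[100:300,180:380],None,fx=3,fy=3,interpolation=2))"
```

```text
t 13.3667 p [ 0.5679 -0.0201  0.1282] jawyaw 106.27745360547789 xax [ 0.0031  0.0022 -1.    ] F [ 0.0386 -0.2146 -2.7651] w 0.011629692382626568 q [-0.1367  0.1633  1.4782  0.0026  1.4972 -1.9918]
tray mm [ -4.677  -21.7959] Ftray -0.023077386515196627 -0.21683398990582464 -2.765096258354568 jaw rel tray 89.99745360547789
t 13.3667 p [ 0.5679 -0.0201  0.1282] jawyaw 106.27745360547789 xax [ 0.0031  0.0022 -1.    ] F [ 0.0386 -0.2146 -2.7651] w 0.011629692382626568 q [-0.1367  0.1633  1.4782  0.0026  1.4972 -1.9918]
```

View pics/w5c.png

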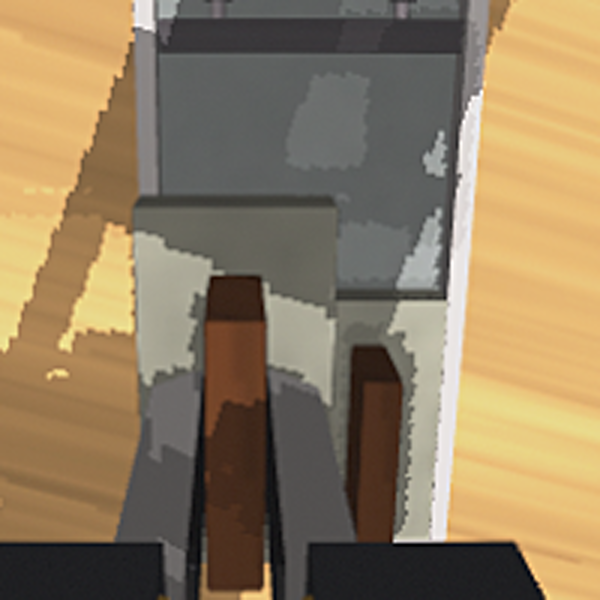

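Emit:
{"api": "step_arm", "payload": {
  "motion": "0 2 0 -0.1 0 0 0;0 2.5 0 0 0 0 0;0 1.5 0 0 0 0 0;0 0.7 0 0 0 0 0;0 0.6 0 0 0 0 0;0 0.5 0 0 0 0 0;0 0.4 0 0 0 0 0;0 0 0 0 0 0 0;0 0 0 0 0 0 0"
}}

```text
time: 14.17
tool_pos: [0.5687, -0.0218, 0.0466]
ee_rot: [-1.454, 1.567, 0.401]
wrist_force: [-0.4, 0.4, -1.8]
width: 0.0117
```

```bash
python3 -c "
from h import *
tstat()"
```

```text
t 14.1667 p [ 0.5687 -0.0218  0.0466] jawyaw 106.2836362494355 xax [ 0.0036  0.0015 -1.    ] F [-0.4294  0.4122 -1.7788] w 0.011711473494121251 q [-0.1391  0.2275  1.5727  0.002   1.338  -1.9946]
tray mm [ -4.4455 -23.6054] Ftray -0.29659311304428154 0.5160758346875571 -1.7787921736518972 jaw rel tray 90.0036362494355
```

Now I'll lower it the last millimetre, push +x until it touches L1, then -y to the wall.

Emit:
{"api": "step_arm", "payload": {
  "motion": "0 0.15 0 0 0 0 0;0 0 -0.2 0 0 0 0;0 0 -0.2 0 0 0 0;0 0 -0.2 0 0 0 0;0 0 0 0 0 0 0;0 0 0 0 0 0 0"
}}

```text
time: 14.67
tool_pos: [0.5723, -0.0208, 0.0452]
ee_rot: [1.118, 1.569, 2.973]
wrist_force: [-8.1, -0.1, 5.6]
width: 0.0119
```

```bash
python3 -c "
from h import *
tstat()"
```

```text
t 14.6667 p [ 0.5723 -0.0208  0.0452] jawyaw 106.27969557839498 xax [-0.0019  0.0003 -1.    ] F [-8.1418 -0.1347  5.5657] w 0.011932507951609097 q [-0.1353  0.2401  1.5606  0.0001  1.3429 -1.9903]
tray mm [ -0.6872 -23.6376] Ftray -7.853111910657956 2.1531070161333403 5.565692592270012 jaw rel tray 89.99969557839498
```

Emit:
{"api": "step_arm", "payload": {
  "motion": "0 0 0.15 -0.1 0 0 0;0 0 0 -0.15 0 0 0;0 0 0 0 0 0 0;0 0 0 0 0 0 0"
}}

```text
time: 15.0
tool_pos: [0.5723, -0.021, 0.0452]
ee_rot: [-0.291, 1.565, 1.565]
wrist_force: [-5.9, 5.3, 4.7]
width: 0.0117
```

```bash
python3 -c "
from h import *
tstat()"
```

```text
t 15.0 p [ 0.5723 -0.021   0.0452] jawyaw 106.29743439515435 xax [ 0.      0.0055 -1.    ] F [-5.8844  5.3336  4.7494] w 0.011697886274461038 q [-0.1388  0.2388  1.562   0.0056  1.3415 -1.9954]
tray mm [ -0.746  -23.8302] Ftray -4.153274919621094 6.769317611526723 4.749369809392794 jaw rel tray 90.01743439515435
```

Emit:
{"api": "step_arm", "payload": {
  "motion": "0 0 0.1 0.2 0 0 0;35 0 0 0 0 0 0;35 0 0 0 0 0 0;35 0 0 0 0 0 0;35 -1 0 0 0 0 0;35 -3 0 0 0 0 0;60 -3 0 0 0 0 0;100 -3 0 0 0 0 0;100 0 0 0 0 0 0;100 0 0 0 0 0 0"
}}

```text
time: 15.83
tool_pos: [0.5734, -0.0221, 0.1482]
ee_rot: [-1.84, 1.561, 0.015]
wrist_force: [-0.0, 0.4, 0.7]
width: 0.0564
```

```bash
python3 snap.py w6; python3 -c "
from h import *
go([.4435,-.2231,.155],-56)
im=cv2.imread('pics/w6.png');cv2.imwrite('pics/w6c.png',cv2.resize(im[0:270,130:330],None,fx=2.2,fy=2.2,interpolation=2))"
```

```text
t 15.8333 p [ 0.5734 -0.0221  0.1482] jawyaw 106.26707213527455 xax [ 0.0097  0.0001 -1.    ] F [-0.0482  0.4143  0.6628] w 0.05637607022455112 q [-0.1382  0.1597  1.442   0.0015  1.5304 -1.993 ]
yaw 124 rotvec [-0.3095 -0.0014  0.005 ] | shift(cm) now-axes [ -1.0084  17.9732 -15.7132] | after-turn axes [-0.9265 21.9093 -9.4911]
yaw -56 rotvec [2.8321 0.0071 0.002 ] | shift(cm) now-axes [ -1.0084  17.9732 -15.7132] | after-turn axes [ -0.9265 -21.9093   9.4911]
```

View pics/w6c.png

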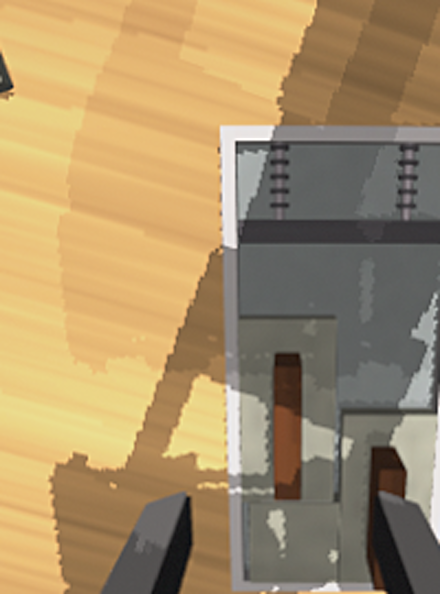

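Emit:
{"api": "step_arm", "payload": {
  "motion": "100 0 0 0 0.12 0 0;100 0 0 0 0.12 0 0;100 0 0 0 0.12 0 0;100 0 0 0 0.12 0 0;100 0 0 0 0.12 0 0;100 0 0 0 0.12 0 0;100 0 0 0 0.12 0 0;100 0 0 0 0.12 0 0;100 0 0 0 0.12 0 0;100 0 0 0 0.12 0 0;100 0 0 0 0.12 0 0;100 0 0 0 0.12 0 0;100 0 0 0 0.12 0 0;100 0 0 0 0.12 0 0;100 0 0 0 0.12 0 0;100 0 0 0 0.12 0 0;100 0 0 0 0.12 0 0;100 0 0 0 0.12 0 0;100 0 0 0 0.12 0 0;100 0 0 0 0.12 0 0"
}}

```text
time: 17.55
tool_pos: [0.5703, -0.0216, 0.1421]
ee_rot: [2.881, 1.568, 2.33]
wrist_force: [0.2, 0.6, 0.6]
width: 0.0943
```

Emit:
{"api": "step_arm", "payload": {
  "motion": "100 0 0 0 0.12 0 0;100 0 0 0 0.12 0 0;100 0 0 0 0.12 0 0;100 0 0 0 0.07 0.007 0.002;100 -0.1 -2.7 1.2 0 0 0;100 -0.1 -2.7 1.2 0 0 0;100 -0.1 -2.7 1.2 0 0 0;100 -0.1 -2.7 1.2 0 0 0;100 -0.1 -2.7 1.2 0 0 0;100 -0.1 -2.7 1.2 0 0 0;100 -0.1 -2.7 1.2 0 0 0;100 -0.1 -2.7 1.1 0 0 0;100 0 0 0 0 0 0;100 0 0 0 0 0 0;100 0 0 0 0 0 0"
}}

```text
time: 18.8
tool_pos: [0.4456, -0.2209, 0.1496]
ee_rot: [2.698, 1.561, 1.723]
wrist_force: [0.2, 0.8, -0.4]
width: 0.094
```

```bash
python3 snap.py w7; python3 -c "
from h import *
im=cv2.imread('pics/w7.png');cv2.imwrite('pics/w7c.png',cv2.resize(im[130:260,180:320],None,fx=4,fy=4,interpolation=2))"
```

```text
t 18.8 p [ 0.4456 -0.2209  0.1496] jawyaw -55.88679230263679 xax [-0.0015  0.0101 -0.9999] F [ 0.1792  0.7744 -0.374 ] w 0.09402429457682357 q [-0.5793  0.0015  1.6089  0.0076  1.538   0.3959]
```

View pics/w7.png

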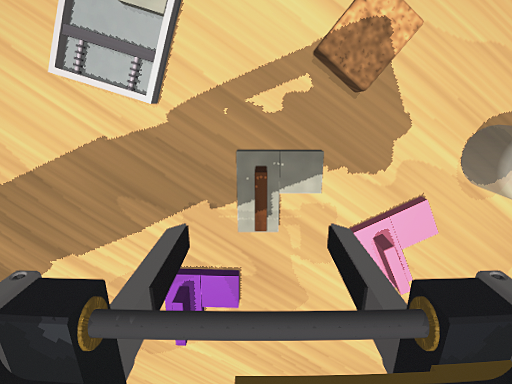

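View pics/w7c.png

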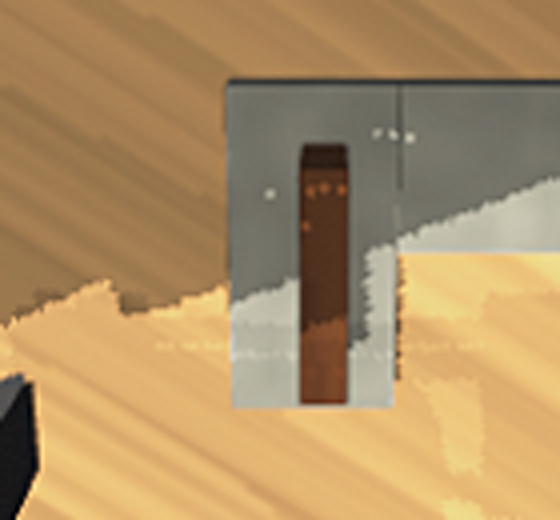

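Run:
```python
from h import *
import pickle
P,(p,R)=pickle.load(open('w7.pkl','rb')); np.set_printoptions(suppress=True,precision=4)
D=lambda l:[(180+(x+.5)/4-.5,130+(y+.5)/4-.5) for x,y in l]
W=onplane(P,D([(228,84),(233,407),(393,406),(397,252)]),.014)[:,:2]
r=onplane(P,D([(301,168),(348,168),(348,402),(300,402)]),.046)[:,:2]
t,a,e=fit(np.array([[-45,-25.5],[45,-25.5],[45,19.5],[0,19.5]])/1000,W); print(t,a,e)
print(fit(np.array([[-30,-6],[-30,6],[30,6],[30,-6]])/1000,r))
go([t[0],t[1],.037],a+90)
```

```text
[ 0.4452 -0.2252] -146.0736658033629 [0.0007 0.0003 0.0007 0.0004]
(array([ 0.4453, -0.2249]), np.float64(-145.84219482963584), array([0.0008, 0.0008, 0.0006, 0.0005]))
yaw -56.0736658033629 rotvec [ 0.0043 -0.0087 -0.0045] | shift(cm) now-axes [11.2794 -0.3752  0.4286] | after-turn axes [11.2843 -0.3233  0.3321]
yaw 123.9263341966371 rotvec [-3.1372  0.007  -0.0136] | shift(cm) now-axes [11.2794 -0.3752  0.4286] | after-turn axes [11.2843  0.3233 -0.3321]
```

Emit:
{"api": "step_arm", "payload": {
  "motion": "60 2 -0.3 0.3 0.004 -0.009 -0.005;60 3 0 0 0 0 0;60 3 0 0 0 0 0;60 2 0 0 0 0 0;60 1.3 0 0 0 0 0;0 0 0 0 0 0 0;0 0 0 0 0 0 0;0 0 0 0 0 0 0;0 0 0 0 0 0 0;0 0 0 0 0 0 0;0 0 0 0 0 0 0;0 0 0 0 0 0 0;0 0 0 0 0 0 0;0 0 0 0 0 0 0;0 0 0 0 0 0 0"
}}

```text
time: 20.1
tool_pos: [0.4451, -0.2253, 0.0383]
ee_rot: [-0.098, 1.569, -1.077]
wrist_force: [-2.6, 3.1, 4.3]
width: 0.012
```

```bash
python3 -c "
from h import *
tstat()"
```

```text
t 20.1 p [ 0.4451 -0.2253  0.0383] jawyaw -56.10039910441127 xax [ 0.0006 -0.0011 -1.    ] F [-2.5985  3.0575  4.3379] w 0.011953411809635762 q [-0.5819  0.0897  1.75   -0.0006  1.3007  0.3974]
tray mm [-180.0866 -184.3304] Ftray -1.6372063852604164 3.663359715816355 4.337937032548023 jaw rel tray -72.38039910441127
```

Emit:
{"api": "step_arm", "payload": {
  "motion": "0 -1 0 0 0 0 0;0 -2.5 0 0 0 0 0;0 -3 0 0 0 0 0;0 -2.5 0 0 0 0 0;0 0 0 0 -0.12 0 0;0 0 0 0 -0.12 0 0;0 0 0 0 -0.12 0 0;0 0 0 0 -0.12 0 0;0 0 0 0 -0.12 0 0;0 0 0 0 -0.12 0 0;0 0 0 0 -0.12 0 0;0 0 0 0 -0.12 0 0;0 0 0 0 -0.12 0 0;0 0 0 0 -0.12 0 0;0 0 0 0 -0.065 0 0;0 0 0 0 0 0 0"
}}

```text
time: 21.43
tool_pos: [0.4452, -0.2259, 0.1279]
ee_rot: [-1.47, 1.568, -1.183]
wrist_force: [0.7, 0.1, -2.2]
width: 0.012
```

```bash
python3 -c "
from h import *
tstat()
o=np.array([.5663,.0021]);a=np.radians(16.28);X=np.array([np.cos(a),np.sin(a)]);Y=np.array([-X[1],X[0]])
t=o-.0645*X+.0003*Y; print(t)
go([*t,.13],16.28)"
```

```text
t 21.4333 p [ 0.4452 -0.2259  0.1279] jawyaw 16.42764964679992 xax [ 0.0012 -0.0028 -1.    ] F [ 0.6635  0.118  -2.2094] w 0.012023508234799163 q [-0.582   0.0125  1.6419 -0.0017  1.4847 -0.8686]
tray mm [-180.1441 -184.9113] Ftray 0.6699773849909748 -0.07274671458379706 -2.2094321837583255 jaw rel tray 0.14764964679991976
[ 0.5043 -0.0157]
yaw 16.28 rotvec [0.0026 0.0003 0.0031] | shift(cm) now-axes [-0.2675 18.4905 11.6122] | after-turn axes [-0.2146 18.5211 11.5644]
yaw 196.28 rotvec [-3.139  -0.0048  0.0005] | shift(cm) now-axes [-0.2675 18.4905 11.6122] | after-turn axes [ -0.2146 -18.5211 -11.5644]
```

Emit:
{"api": "step_arm", "payload": {
  "motion": "0 0 1.1 0.7 0.003 0 0.003;0 0 2.5 1.6 0 0 0;0 0 2.5 1.6 0 0 0;0 0 2.5 1.6 0 0 0;0 0 2.5 1.6 0 0 0;0 0 2.5 1.6 0 0 0;0 -0.2 2.5 1.6 0 0 0;0 0 1.6 0.9 0 0 0;0 0 0.7 0.4 0 0 0;0 0 0 0 0 0 0;0 0 0 0 0 0 0;0 0 0 0 0 0 0"
}}

```text
time: 22.43
tool_pos: [0.505, -0.0177, 0.1299]
ee_rot: [-2.226, 1.571, -1.944]
wrist_force: [1.0, -1.0, -2.0]
width: 0.0117
```

```bash
python3 -c "
from h import *
tstat()"; python3 snap.py w8
```

```text
t 22.4333 p [ 0.505  -0.0177  0.1299] jawyaw 16.116323364061174 xax [-0.0001 -0.0002 -1.    ] F [ 0.9906 -0.9585 -2.0312] w 0.01173011775914551 q [-0.1471  0.0265  1.6235 -0.0002  1.4917 -0.4284]
tray mm [-64.383  -1.791] Ftray 0.6822159302305768 -1.197726972800542 -2.031208628405062 jaw rel tray -0.16367663593882753
t 22.4333 p [ 0.505  -0.0177  0.1299] jawyaw 16.116323364061174 xax [-0.0001 -0.0002 -1.    ] F [ 0.9906 -0.9585 -2.0312] w 0.01173011775914551 q [-0.1471  0.0265  1.6235 -0.0002  1.4917 -0.4284]
```

View pics/w8.png

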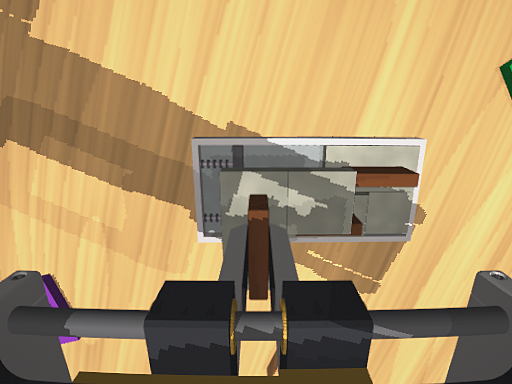

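Run:
```python
import cv2
im=cv2.imread('pics/w8.png')
cv2.imwrite('pics/w8c.png',cv2.resize(im[130:250,190:370],None,fx=4,fy=4,interpolation=2))
```

```text
(no output)
```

View pics/w8c.png

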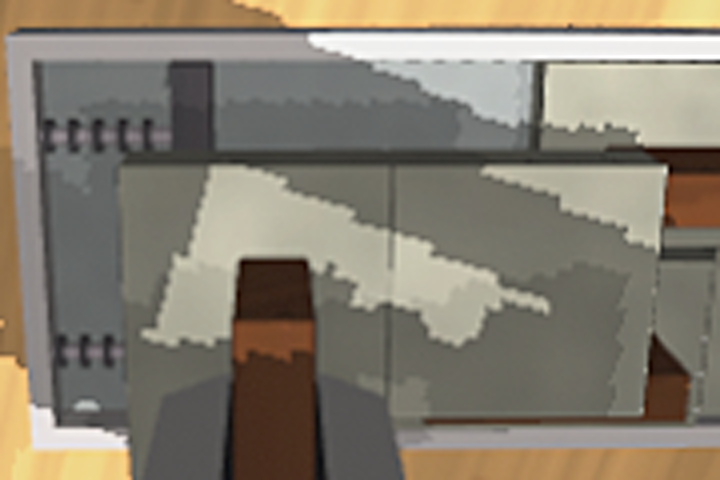

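Run:
```python
from h import *
import pickle
P,(p,R)=pickle.load(open('w8.pkl','rb')); np.set_printoptions(suppress=True,precision=4)
D=lambda l:[(190+(x+.5)/4-.5,130+(y+.5)/4-.5) for x,y in l]
W=onplane(P,D([(120,163),(667,165),(647,415)]),p[2]-.0243)[:,:2]
t,a,e=fit(np.array([[-45,-25.5],[-45,64.5],[0,64.5]])/1000,W); print(t,a-16.28,e,'tray',tr(t),'tcp',tr(p))
w=onplane(P,D([(35,62),(710,62)]),.018);print('wall',[tr(x) for x in w]); b=onplane(P,D([(213,62),(214,148)]),.0165);print('bar',[tr(x) for x in b])
w=onplane(P,D([(540,150)]),.020);print('L1 face',[tr(x) for x in w]);
```

```text
[ 0.5071 -0.0192] -90.03117833336836 [0.0003 0.0006 0.0003] tray [-62.7645  -3.8247] tcp [-64.3759  -1.88  ]
wall [array([-118.8397,   46.4059]), array([39.623 , 46.2525])]
bar [array([-77.2487,  45.9934]), array([-77.3586,  25.448 ])]
L1 face [array([ 0.1116, 25.5542])]
```

Emit:
{"api": "step_arm", "payload": {
  "motion": "0 0 0.26 0 -0.003 0 0;0 0 0 0 0 -0.1 0;0 0 0 0 0 -0.1 0;0 0 0 0 0 -0.1 0;0 0 0 0 0 -0.1 0;0 0 0 0 0 0 0;0 0 0 0 0 0 0"
}}

```text
time: 23.07
tool_pos: [0.5027, -0.0148, 0.1291]
ee_rot: [0.003, 1.174, 0.287]
wrist_force: [0.5, 0.0, -1.9]
width: 0.0118
```

```bash
cat >> h.py <<'E'
def L2(rel=38.3):
    # tilt, TCP tray x,z, bottom leading corner tray x,z (mm), predicted clamp value
    p,R,o=pose();a=np.radians(16.28);Rt=np.array([[np.cos(a),np.sin(a),0],[-np.sin(a),np.cos(a),0],[0,0,1]])
    T=Rt@R; th=np.arctan2(T[0,0],-T[2,0]); xy=tr(p)
    P=np.array([xy[0],xy[1],p[2]*1000])
    b=P+T@np.array([rel,0,-25.5]); n=P+T@np.array([rel-14,0,-25.5])
    ez=16.5; fx=b[0]+(ez-b[2])*(n[0]-b[0])/(n[2]-b[2]) if b[2]<ez else None
    s=P+T@np.array([rel,0,19.5]); u=b[2]+(-45-b[0])*np.tan(th)
    print('th',th,'roll',T[1,0],'yawjaw',np.degrees(np.arctan2(T[1,2],T[0,2])),'TCP',P,'bottom',b,'face at bar top',fx,'clamp',None if fx is None else -78-fx,'underside z at strip edge(-45)',u,'notch',s,'end',P+T@np.array([rel,0,64.5]))
    F=Rt@o['wrist_force'];print('t',o['time'],'Ftray',F,'w',o['width'],'q',o['joint_positions'])
    return P,T
def sh(dx,dy,dz):
    p,R,o=pose();a=np.radians(16.28);Rt=np.array([[np.cos(a),np.sin(a),0],[-np.sin(a),np.cos(a),0],[0,0,1]])
    print('tool cm',np.round((Rt@R).T@np.array([dx,dy,dz])/10,3))
E
python3 -c "
from h import *
P,T=L2(); sh(-64.4-P[0],.7-P[1],59.2-P[2])"
```

```text
th 0.3971119756584866 roll 0.0009584603212813717 yawjaw -0.07454904940136897 TCP [-65.75576027   1.58836693 129.07910227] bottom [-74.45861674   1.65567278  83.89729444] face at bar top None clamp None underside z at strip edge(-45) 96.25203475226161 notch [-32.96044556   1.60167839 101.30128458] end [  8.53772563   1.54768399 118.70527472]
t 23.0667 Ftray [ 0.46223431 -0.12382936 -1.93130413] w 0.011776369628888504 q [-0.28197132 -0.24108372  1.91930666  0.23188157  1.13414932 -0.62852608]
tool cm [ 6.496 -0.098 -2.577]
```

Emit:
{"api": "step_arm", "payload": {
  "motion": "0 1.5 -0.1 -0.6 0 0 0;0 2 0 -0.8 0 0 0;0 1.5 0 -0.6 0 0 0;0 0.7 0 -0.3 0 0 0;0 0.3 0 -0.1 0 0 0;0 0 0 0 0 0 0;0 0 0 0 0 0 0"
}}

```text
time: 23.65
tool_pos: [0.5104, -0.013, 0.0715]
ee_rot: [0.003, 1.163, 0.291]
wrist_force: [-7.2, 7.2, 13.8]
width: 0.012
```

```bash
python3 -c "
from h import *
P,T=L2(); sh(-64.4-P[0],.7-P[1],59.2-P[2]);sh(-20,0,0);sh(0,0,-10)
cv2.imwrite('pics/s9.png',cv2.resize(snapshot('scene')[150:260,190:340,::-1],None,fx=5,fy=5,interpolation=2))"
```

```text
th 0.4078042935879887 roll 0.0026627695621371573 yawjaw 0.19684802350837965 TCP [-57.90990684   1.19695796  71.45672047] bottom [-66.12902752   1.21851791  26.1843714 ] face at bar top None clamp None underside z at strip edge(-45) 35.312601582345124 notch [-24.81966004   1.36044283  44.03138839] end [16.48970744  1.50236776 61.87840539]
t 23.65 Ftray [-4.89363035  8.90778031 13.75664956] w 0.01200903111915671 q [-0.27766521 -0.1719428   1.98809128  0.25795459  0.99179865 -0.67078912]
tool cm [ 0.868 -0.049 -1.082]
tool cm [-0.793  0.008 -1.836]
tool cm [ 0.918 -0.001 -0.397]
```

View pics/s9.png

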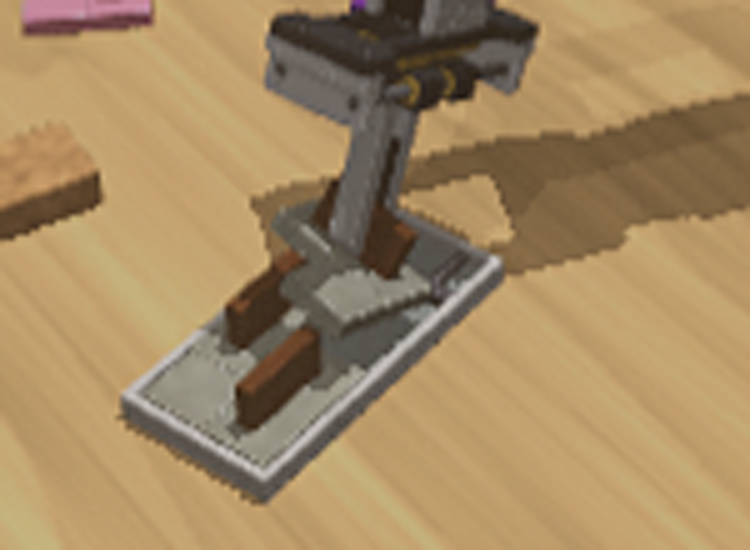

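Emit:
{"api": "step_arm", "payload": {
  "motion": "0 -1.5 0 0 0 0 0;0 -1.5 0 0 0 0 0;0 -1 0 0 0 0 0;0 0 0 0 0 0 0;0 0 0 0 0 0 0;0 0 0 0 0 0 0"
}}

```text
time: 24.2
tool_pos: [0.4912, -0.019, 0.1018]
ee_rot: [0.002, 1.171, 0.288]
wrist_force: [1.1, 0.1, -2.2]
width: 0.0117
```

```bash
python3 -c "
from h import *
P,T=L2()
cv2.imwrite('pics/s10.png',cv2.resize(snapshot('scene')[150:260,190:340,::-1],None,fx=5,fy=5,interpolation=2))"; python3 snap.py w10
```

```text
th 0.39935949460154935 roll 0.0016371331820163107 yawjaw 0.08813170076041726 TCP [-77.95599735   0.81347559 101.83797828] bottom [-86.55725699   0.84004055  56.63667711] face at bar top None clamp None underside z at strip edge(-45) 74.17543638526894 notch [-45.09837888   0.90381216  74.13403004] end [-3.63950077  0.96758377 91.63138296]
t 24.2 Ftray [ 1.08644243 -0.18936135 -2.18818514] w 0.011749693799032556 q [-0.3030453  -0.24582849  1.98015473  0.24790468  1.08322903 -0.66964269]
t 24.25 p [ 0.4909 -0.0189  0.1013] jawyaw 16.35316195679867 xax [ 0.3721  0.1109 -0.9215] F [ 0.0965  1.1359 -1.5202] w 0.011745774253995424 q [-0.3031 -0.2458  1.981   0.248   1.0832 -0.6697]
```

View pics/s10.png

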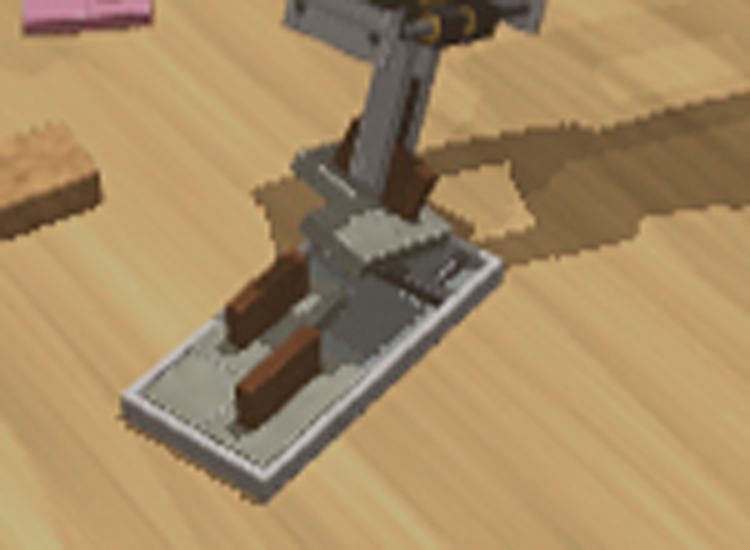

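View pics/w10.png

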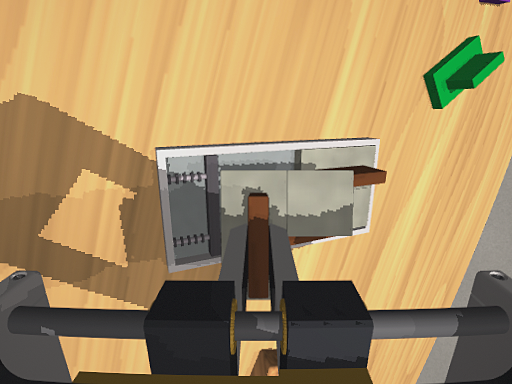

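Run:
```python
import cv2
im=cv2.imread('pics/w10.png')
cv2.imwrite('pics/w10c.png',cv2.resize(im[130:280,150:400],None,fx=3,fy=3,interpolation=2))
```

```text
(no output)
```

View pics/w10c.png

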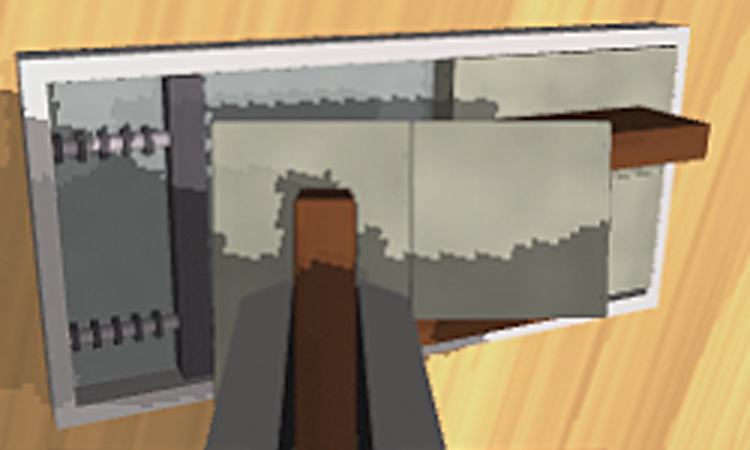

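The plate rolled in the jaws about 0.25 rad because its notch edge caught the strip's rib end. The plate's front face is no longer visible and the rib's end face has thinned. I'll set it on free table, regrasp it flat, and check the tray.

Emit:
{"api": "step_arm", "payload": {
  "motion": "0 -1 0 0 0 0.1 0;0 -1 0 0 0 0.1 0;0 0 0 0 0 0.1 0;0 0 0 0 0 0.1 0;0 0 0 0 0 0 0;0 0 0 0 0 0 0"
}}

```text
time: 24.8
tool_pos: [0.485, -0.0203, 0.1195]
ee_rot: [1.757, 1.569, 2.044]
wrist_force: [-0.3, -0.3, -3.5]
width: 0.0119
```

```bash
python3 -c "
from h import *
tstat(); go([.43,-.20,.12],16.28)"
```

```text
t 24.8 p [ 0.485  -0.0203  0.1195] jawyaw 16.463495397261312 xax [-0.001   0.0019 -1.    ] F [-0.2693 -0.3364 -3.5179] w 0.011915002784601288 q [-0.1599 -0.0104  1.6819  0.0017  1.4713 -0.4474]
tray mm [-84.3147   1.283 ] Ftray -0.35285447749439997 -0.24741539879567354 -3.5179167574740684 jaw rel tray 0.1834953972613107
yaw 16.28 rotvec [ 0.0032 -0.0004 -0.0021] | shift(cm) now-axes [ -0.0793 -15.6738 -10.3678] | after-turn axes [ -0.0504 -15.707  -10.3175]
yaw 196.28 rotvec [-3.1384  0.0033 -0.0006] | shift(cm) now-axes [ -0.0793 -15.6738 -10.3678] | after-turn axes [-0.0504 15.707  10.3175]
```

Emit:
{"api": "step_arm", "payload": {
  "motion": "0 0 -1.3 -0.8 0 0 0;0 0 -2.6 -1.7 0 0 0;0 0 -2.6 -1.7 0 0 0;0 0 -2.6 -1.7 0 0 0;0 0 -2.6 -1.7 0 0 0;0 0 -2.6 -1.7 0 0 0;0 0 -1.3 -1 0 0 0;0 0 0 0 0 0 0;0 2 0 0 0 0 0;0 2.5 0 0 0 0 0;0 1.5 0 0 0 0 0;0 0.8 0 0 0 0 0;0 0 0 0 0 0 0;0 0 0 0 0 0 0"
}}

```text
time: 25.97
tool_pos: [0.4295, -0.199, 0.053]
ee_rot: [0.624, 1.569, 0.91]
wrist_force: [1.0, 0.0, -1.2]
width: 0.0121
```

```bash
python3 -c "
from h import *
tstat()
im=snapshot('top')[:,:,::-1]; cv2.imwrite('pics/t11.png',cv2.resize(im[140:240,200:350],None,fx=5,fy=5,interpolation=2))"
```

```text
t 25.9667 p [ 0.4295 -0.199   0.053 ] jawyaw 16.398689954644745 xax [ 0.0008  0.0011 -1.    ] F [ 1.041   0.0076 -1.2294] w 0.012093376391749571 q [-0.5546  0.0189  1.7925  0.0014  1.3301 -0.8412]
tray mm [-187.6528 -154.6903] Ftray 1.0014287489881988 -0.2845168184357781 -1.229376441334101 jaw rel tray 0.11868995464474352
```

View pics/t11.png

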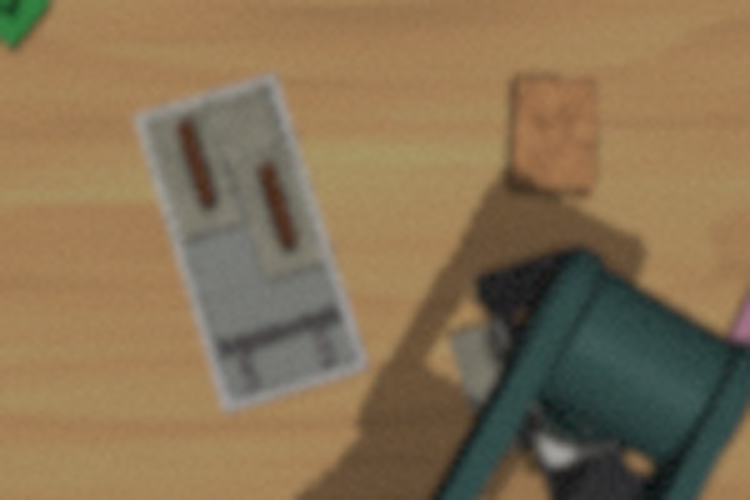

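Emit:
{"api": "step_arm", "payload": {
  "motion": "0 0.4 0 0 0 0 0;0 0.3 0 0 0 0 0;0 0 0 0 0 0 0;50 0 0 0 0 0 0;50 0 0 0 0 0 0;50 0 0 0 0 0 0;50 0 0 0 0 0 0;50 0 0 0 0 0 0;50 0.4 0 0 0 0 0;50 0.4 0 0 0 0 0;50 0 0 0 0 0 0;0 0 0 0 0 0 0;0 0 0 0 0 0 0;0 0 0 0 0 0 0;0 0 0 0 0 0 0;0 0 0 0 0 0 0;0 0 0 0 0 0 0;0 0 0 0 0 0 0"
}}

```text
time: 27.52
tool_pos: [0.4297, -0.1997, 0.038]
ee_rot: [0.809, 1.57, 1.095]
wrist_force: [0.1, -0.8, 0.5]
width: 0.0118
```

```bash
python3 -c "
from h import *
tstat()"
```

```text
t 27.5167 p [ 0.4297 -0.1997  0.038 ] jawyaw 16.390685683141676 xax [ 0.0002  0.0005 -1.    ] F [ 0.1277 -0.7801  0.5486] w 0.011789998251435447 q [-0.5551  0.0361  1.8075  0.0006  1.298  -0.8413]
tray mm [-187.7142 -155.367 ] Ftray -0.09612914238488 -0.7845751664629639 0.5486450052543208 jaw rel tray 0.11068568314167493
```

Emit:
{"api": "step_arm", "payload": {
  "motion": "0 -1 0 0 0 0 0;0 -3 0 0 0 0 0;0 -3 0 0 0 0 0;0 -2.2 0 0 0 0 0;0 0 1.3 0.8 0 0 0;0 0 2.6 1.7 0 0 0;0 0 2.6 1.7 0 0 0;0 0 2.6 1.7 0 0 0;0 0 2.6 1.7 0 0 0;0 0 2.6 1.7 0 0 0;0 0 1.3 1.4 0 0 0;0 0 0 0 0 0 0;0 0 0 0 0 0 0;0 0 0 0 0 0 0"
}}

```text
time: 28.68
tool_pos: [0.4879, -0.0203, 0.13]
ee_rot: [2.71, 1.57, 2.996]
wrist_force: [-0.3, 0.7, -2.0]
width: 0.0118
```

```bash
python3 -c "
from h import *
tstat()"; python3 snap.py w12
python3 - <<'E'
import cv2
im=cv2.imread('pics/w12.png')
cv2.imwrite('pics/w12c.png',cv2.resize(im[130:250,190:370],None,fx=4,fy=4,interpolation=2))
E
```

```text
t 28.6833 p [ 0.4879 -0.0203  0.13  ] jawyaw 16.381388930051855 xax [-0.0005  0.0001 -1.    ] F [-0.3439  0.6699 -2.0184] w 0.011840153218974709 q [-0.1577 -0.0113  1.6613 -0.      1.4921 -0.4436]
tray mm [-81.5358   0.4814] Ftray -0.1422842478144201 0.7394273250170649 -2.018393871248785 jaw rel tray 0.10138893005185423
t 28.6833 p [ 0.4879 -0.0203  0.13  ] jawyaw 16.381388930051855 xax [-0.0005  0.0001 -1.    ] F [-0.3439  0.6699 -2.0184] w 0.011840153218974709 q [-0.1577 -0.0113  1.6613 -0.      1.4921 -0.4436]
```

View pics/w12c.png

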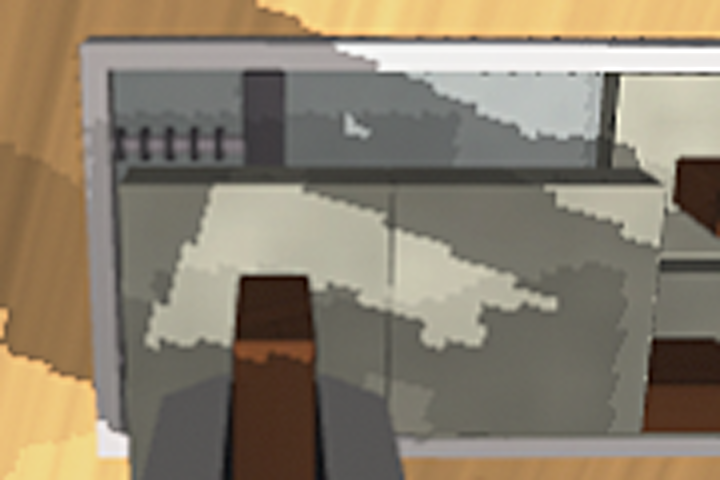

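Run:
```python
from h import *
import pickle
np.set_printoptions(suppress=True,precision=4)
D=lambda l:[(190+(x+.5)/4-.5,130+(y+.5)/4-.5) for x,y in l]
for n,c,wl in (('w8',[(120,163),(667,165),(647,415)],[(35,62),(710,62),(540,150)]),('w12',[(120,183),(665,185),(643,433)],[(108,72),(700,73),(600,160)])):
    P,(p,R)=pickle.load(open(n+'.pkl','rb'))
    W=onplane(P,D(c),p[2]-.0243)[:,:2]
    t,a,e=fit(np.array([[-45,-25.5],[-45,64.5],[0,64.5]])/1000,W); print(n,t,a-16.28,e,'plate',tr(t),'tcp',tr(p),'diff',tr(t)-tr(p))
    w=onplane(P,D(wl),.018);print('wall',[tr(x) for x in w])
```

```text
w8 [ 0.5071 -0.0192] -90.03117833336836 [0.0003 0.0006 0.0003] plate [-62.7645  -3.8247] tcp [-64.3759  -1.88  ] diff [ 1.6114 -1.9447]
wall [array([-118.8397,   46.4059]), array([39.623 , 46.2525]), array([ 0.5775, 25.1395])]
w12 [ 0.4907 -0.025 ] -89.87461951386699 [0.0003 0.0005 0.0002] plate [-80.1468  -4.8691] tcp [-81.6371   0.1663] diff [ 1.4903 -5.0354]
wall [array([-119.2474,   46.0725]), array([20.1011, 46.41  ]), array([-2.0725, 25.3461])]
```

```bash
sed -i 's/def L2(rel=38.3)/def L2(rel=38.0)/; s/-25\.5\])$/-24.5])/; s/0,-25\.5\])/0,-24.5])/g; s/rel,0,19\.5\]/rel,0,20.5]/; s/rel,0,64\.5\]/rel,0,65.5]/' h.py; grep -n "24.5\|20.5\|65.5" h.py
```

```text
45:    b=P+T@np.array([rel,0,-24.5]); n=P+T@np.array([rel-14,0,-24.5])
47:    s=P+T@np.array([rel,0,20.5]); u=b[2]+(-45-b[0])*np.tan(th)
48:    print('th',th,'roll',T[1,0],'yawjaw',np.degrees(np.arctan2(T[1,2],T[0,2])),'TCP',P,'bottom',b,'face at bar top',fx,'clamp',None if fx is None else -78-fx,'underside z at strip edge(-45)',u,'notch',s,'end',P+T@np.array([rel,0,65.5]))
```

Emit:
{"api": "step_arm", "payload": {
  "motion": "0 0 0.2 0.3 0 -0.1 0;0 0 0.2 0.3 0 -0.1 0;0 0 0 0 0 -0.1 0;0 0 0 0 0 -0.1 0;0 0 0 0 0 -0.1 0;0 0 0 0 0 0 0;0 0 0 0 0 0 0;0 0 0 0 0 0 0"
}}

```text
time: 29.4
tool_pos: [0.4936, -0.0154, 0.1315]
ee_rot: [-0.001, 1.07, 0.283]
wrist_force: [0.8, -0.8, -2.0]
width: 0.011
```

```bash
python3 -c "
from h import *
P,T=L2(); sh(-71.7-P[0],4.2-P[1],0);sh(0,0,-10);sh(-10,0,0)"
```

```text
th 0.5003146243484179 roll -0.0004873285092115333 yawjaw 0.036722379609609716 TCP [-74.6762091    3.61943532 131.54604455] bottom [-77.94462554   3.58713879  86.45096265] face at bar top None clamp None underside z at strip edge(-45) 104.46215455844796 notch [-38.46020029   3.6124454  108.03752149] end [  1.02422496   3.63775202 129.62408032]
t 29.4 Ftray [ 0.53130154 -0.98798995 -2.01525279] w 0.010962973831491687 q [-0.33797461 -0.3270158   2.00845797  0.32481151  1.06487535 -0.72387048]
tool cm [0.143 0.058 0.261]
tool cm [ 0.877  0.001 -0.48 ]
tool cm [-0.48   0.    -0.877]
```

Emit:
{"api": "step_arm", "payload": {
  "motion": "0 0.14 0.06 0.26 0 0 0;0 1.3 0 -0.72 0 0 0;0 1.3 0 -0.72 0 0 0;0 1.3 0 -0.72 0 0 0;0 0.9 0 -0.48 0 0 0;0 0 0 0 0 0 0;0 0 0 0 0 0 0;0 0 0 0 0 0 0"
}}

```text
time: 30.07
tool_pos: [0.4967, -0.013, 0.0768]
ee_rot: [-0.001, 1.069, 0.286]
wrist_force: [-0.2, 0.2, -1.9]
width: 0.0115
```

```bash
python3 -c "
from h import *
P,T=L2(); sh(-71.7-P[0],4.2-P[1],0);sh(0,0,-10);sh(-10,0,0)
cv2.imwrite('pics/s13.png',cv2.resize(snapshot('scene')[150:260,190:340,::-1],None,fx=5,fy=5,interpolation=2))"; python3 snap.py w13
python3 - <<'E'
import cv2
im=cv2.imread('pics/w13.png')
cv2.imwrite('pics/w13c.png',cv2.resize(im[120:280,170:400],None,fx=3,fy=3,interpolation=2))
E
```

```text
th 0.5019080775418657 roll 0.000776433445524518 yawjaw 0.1343769863434552 TCP [-71.06927857   5.06128965  76.82377016] bottom [-74.26577327   5.04042062  31.72352641] face at bar top None clamp None underside z at strip edge(-45) 47.784073981018906 notch [-34.81591295   5.13294337  53.37300585] end [ 4.63394738  5.22546612 75.02248528]
t 30.0667 Ftray [-0.13502326  0.26541106 -1.86884771] w 0.011527310700407484 q [-0.33022387 -0.26317254  2.07823354  0.35246768  0.935971   -0.77080587]
tool cm [-0.03  -0.086 -0.055]
tool cm [ 0.877  0.    -0.481]
tool cm [-0.481  0.002 -0.877]
t 30.1167 p [ 0.4967 -0.013   0.0771] jawyaw 16.42328872656704 xax [ 0.4621  0.1354 -0.8764] F [-0.3858 -0.5601 -1.7205] w 0.012036267321758932 q [-0.3304 -0.2638  2.0783  0.3525  0.936  -0.7709]
```

View pics/s13.png

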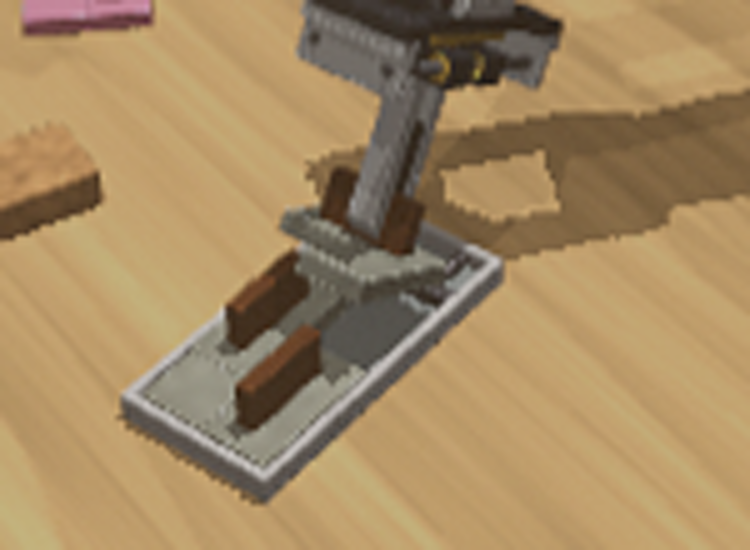

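View pics/w13c.png

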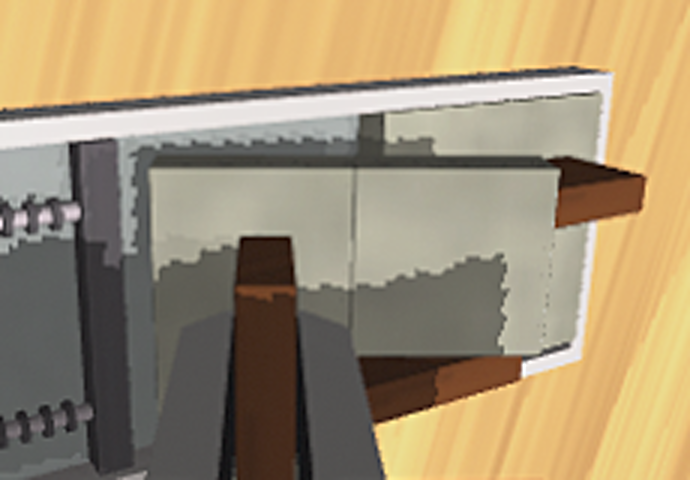

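Emit:
{"api": "step_arm", "payload": {
  "motion": "0 0.4 -0.08 -0.27 0 0 0;0 0.4 0 -0.25 0 0 0;0 0.4 0 -0.22 0 0 0;0 0 0 0 0 0 0;0 0 0 0 0 0 0"
}}

```text
time: 30.58
tool_pos: [0.4946, -0.0137, 0.0609]
ee_rot: [0.003, 1.071, 0.288]
wrist_force: [-0.4, -0.9, -1.3]
width: 0.0117
```

```bash
python3 -c "
from h import *
P,T=L2(); sh(0,4.2-P[1],0)"
```

```text
th 0.49965005443304605 roll 0.0019543235652550086 yawjaw 0.05804864142590954 TCP [-73.257404     4.91176336  60.88320312] bottom [-76.55579243   4.96424022  15.79032253] face at bar top -76.94316859774933 clamp -1.0568314022506655 underside z at strip edge(-45) 33.01499474297279 notch [-37.05708288   5.00425795  37.35071079] end [ 2.44162668  5.04427569 58.91109905]
t 30.5833 Ftray [-0.61848677 -0.72455647 -1.32809208] w 0.01170152317432646 q [-0.33408637 -0.24569802  2.09923512  0.36345154  0.90367342 -0.79040211]
tool cm [-0.    -0.071 -0.   ]
```

Emit:
{"api": "step_arm", "payload": {
  "motion": "0 0.2 -0.1 -0.08 0 0 0;0 0.2 0 -0.09 0 0 0;0 0 0 0 0 0 0;0 0 0 0 0 0 0"
}}

```text
time: 30.92
tool_pos: [0.4959, -0.0147, 0.0573]
ee_rot: [0.001, 1.07, 0.287]
wrist_force: [1.2, 0.2, -2.5]
width: 0.0122
```

```bash
python3 -c "
from h import *
P,T=L2(); sh(0,4.2-P[1],0)"
```

```text
th 0.5010281848949074 roll 0.0011369260330357414 yawjaw 0.0804715633784641 TCP [-72.25938702   3.56508846  57.33024772] bottom [-75.49560157   3.57811095  12.23283376] face at bar top -77.83246516713736 clamp -0.1675348328626427 underside z at strip edge(-45) 28.933392664415052 notch [-36.02664959   3.63354489  33.84761474] end [ 3.44230239  3.68897882 55.46239571]
t 30.9167 Ftray [ 1.225874   -0.10523246 -2.47099769] w 0.012221999219794768 q [-0.33563012 -0.23773483  2.10154108  0.36755815  0.89306218 -0.79753066]
tool cm [0.    0.063 0.   ]
```

Emit:
{"api": "step_arm", "payload": {
  "motion": "0 -0.1 0.05 -0.24 0 0 0;0 -0.1 0 -0.24 0 0 0;0 -0.1 0 -0.24 0 0 0;0 -0.05 0 -0.24 0 0 0;0 0 0 0 0 0 0;0 0 0 0 0 0 0"
}}

```text
time: 31.42
tool_pos: [0.4879, -0.017, 0.058]
ee_rot: [-0.001, 1.064, 0.284]
wrist_force: [6.0, 2.3, -0.1]
width: 0.0121
```

```bash
python3 -c "
from h import *
P,T=L2(); sh(0,4.2-P[1],0)"
```

```text
th 0.5066082494443112 roll -0.00019451235461725647 yawjaw 0.04957854194932538 TCP [-80.61320212   3.59899588  58.03300017] bottom [-83.59773806   3.57306718  12.91823681] face at bar top -85.58530918164426 clamp 7.585309181644263 underside z at strip edge(-45) 34.336668278488816 notch [-44.24995941   3.60711517  34.75286885] end [-4.90218077  3.64116315 56.58750089]
t 31.4167 Ftray [ 6.34800346  0.50444526 -0.13639389] w 0.012110751306661576 q [-0.35177666 -0.26211194  2.12032682  0.37681297  0.8990711  -0.815392  ]
tool cm [-0.    0.06  0.  ]
```

Emit:
{"api": "step_arm", "payload": {
  "motion": "0 -0.02 0.05 -0.25 0 0 0;0 -0.02 0 -0.25 0 0 0;0 -0.02 0 -0.25 0 0 0;0 -0.02 0 -0.25 0 0 0;0 0 0 0 0 0 0;0 0 0 0 0 0 0"
}}

```text
time: 31.92
tool_pos: [0.4821, -0.0189, 0.0578]
ee_rot: [-0.003, 1.056, 0.281]
wrist_force: [6.4, 5.7, 7.2]
width: 0.0119
```

```bash
python3 -c "
from h import *
P,T=L2(); sh(0,4.2-P[1],0);sh(0,0,-10)"
```

```text
th 0.5147197647110606 roll -0.0014585453193997375 yawjaw 0.038741339225378306 TCP [-86.71555396   3.48666635  57.84308247] bottom [-89.33407718   3.41682205  12.70564282] face at bar top -91.4800580621335 clamp 13.480058062133494 underside z at strip edge(-45) 37.77974040433 notch [-50.16468282   3.44330699  34.85869779] end [-10.99528847   3.46979192  57.01175276]
t 31.9167 Ftray [7.78113447 3.66942991 7.1607255 ] w 0.011949506198151327 q [-0.36636563 -0.28101879  2.13752154  0.38900919  0.89945273 -0.83503266]
tool cm [-0.     0.071  0.   ]
tool cm [ 0.87   0.002 -0.492]
```

Emit:
{"api": "step_arm", "payload": {
  "motion": "0 0 0.12 0 0 0 0;0 0 0 0 0 0 0;0 0 0 0 0 0 0"
}}

```text
time: 32.17
tool_pos: [0.482, -0.0186, 0.0578]
ee_rot: [-0.008, 1.056, 0.276]
wrist_force: [6.8, 3.4, 5.3]
width: 0.0116
```

```bash
python3 -c "
from h import *
P,T=L2()"; python3 snap.py w14
python3 - <<'E'
import cv2
im=cv2.imread('pics/w14.png')
cv2.imwrite('pics/w14c.png',cv2.resize(im[120:290,170:400],None,fx=3,fy=3,interpolation=2))
E
```

```text
th 0.5146769130659015 roll -0.0038207282793118226 yawjaw 0.09702063457578183 TCP [-86.69026598   3.71421692  57.84146154] bottom [-89.31087813   3.53291707  12.7044532 ] face at bar top -91.45731716434022 clamp 13.457317164340225 underside z at strip edge(-45) 37.76292395748649 notch [-50.14046455   3.59924555  34.85562248] end [-10.97005097   3.66557403  57.00679177]
t 32.1667 Ftray [7.50024947 1.30685763 5.3043259 ] w 0.011621224861905383 q [-0.36382704 -0.28221822  2.13838133  0.38575272  0.89712912 -0.83157953]
t 32.1667 p [ 0.482  -0.0186  0.0578] jawyaw 16.377020634575786 xax [ 0.4736  0.1343 -0.8704] F [6.8332 3.357  5.3043] w 0.011621224861905383 q [-0.3638 -0.2822  2.1384  0.3858  0.8971 -0.8316]
```

View pics/w14c.png

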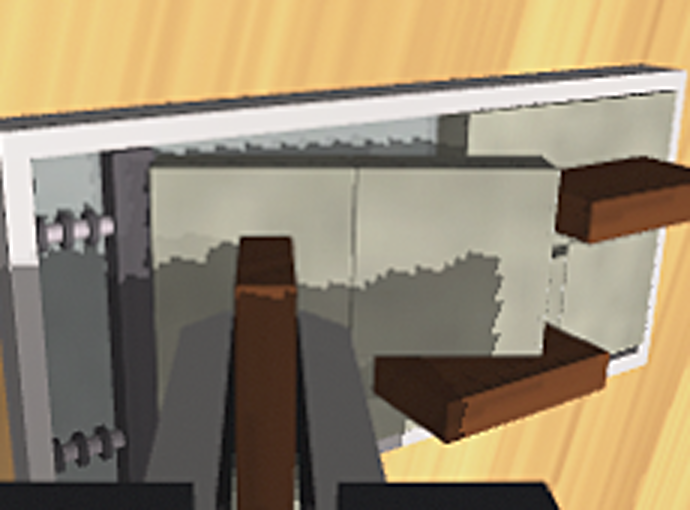

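Emit:
{"api": "step_arm", "payload": {
  "motion": "0 0 0.1 0 0 0.06 0;0 0.17 0 0.05 0 0.055 0;0 0.18 0 0.05 0 0 0;0 0 0 0 0 0 0;0 0 0 0 0 0 0"
}}

```text
time: 32.63
tool_pos: [0.4857, -0.0169, 0.0559]
ee_rot: [-0.014, 1.168, 0.272]
wrist_force: [7.3, 2.4, 8.6]
width: 0.0118
```

```bash
python3 -c "
from h import *
P,T=L2()
sh(-84.2-P[0],0,53.5-P[2])"
```

```text
th 0.40277152058165056 roll -0.004900470860505201 yawjaw 0.12772751577453106 TCP [-82.68814074   4.32776249  55.87548   ] bottom [-90.33298989   4.09129794  11.31372099] face at bar top -92.54267667367398 clamp 14.54267667367398 underside z at strip edge(-45) 30.628476034729076 notch [-48.93388171   4.18358771  28.95189904] end [-7.53477354  4.27587747 46.5900771 ]
t 32.6333 Ftray [7.69641179 0.26201576 8.60429404] w 0.01178368377033586 q [-0.29878401 -0.21324707  2.05425616  0.25912326  0.97213994 -0.69503426]
tool cm [ 0.159  0.001 -0.232]
```

Emit:
{"api": "step_arm", "payload": {
  "motion": "0 0 0 0 0 0.05 0;0 0.2 0 0.05 0 0.05 0;0 0.2 0 0.05 0 0 0;0 0 0 0 0 0 0;0 0 0 0 0 0 0"
}}

```text
time: 33.05
tool_pos: [0.4884, -0.0161, 0.0523]
ee_rot: [-0.018, 1.267, 0.267]
wrist_force: [7.3, 3.0, 8.3]
width: 0.0119
```

```bash
python3 -c "
from h import *
P,T=L2()
"
```

```text
th 0.3039195122604863 roll -0.005062453190777643 yawjaw 0.12084333050435479 TCP [-79.91982437   4.37760175  52.25384002] bottom [-91.92521304   4.13592325   8.66413671] face at bar top -94.38282226192142 clamp 16.38282226192142 underside z at strip edge(-45) 23.38157522824415 notch [-48.98747415   4.22648397  22.1304791 ] end [-6.04973525  4.31704469 35.59682148]
t 33.05 Ftray [7.88718592 0.79941738 8.27561522] w 0.011901459095727164 q [-0.25117767 -0.14555052  1.98152024  0.17220282  1.0460974  -0.60351173]
```

Emit:
{"api": "step_arm", "payload": {
  "motion": "0 0.1 0 0.1 0 0.05 0;0 0.15 0 0.15 0 0.05 0;0 0.15 0 0.15 0 0.05 0;0 0.05 0 0.1 0 0 0;0 0 0 0 0 0 0;0 0 0 0 0 0 0"
}}

```text
time: 33.55
tool_pos: [0.4939, -0.0142, 0.0475]
ee_rot: [-0.033, 1.418, 0.253]
wrist_force: [9.2, 2.2, 5.7]
width: 0.0119
```

```bash
python3 -c "
from h import *
P,T=L2()
"
```

```text
th 0.15317142458539515 roll -0.004807935373826415 yawjaw 0.1176665608457188 TCP [-74.10730975   4.62001134  47.52823843] bottom [-92.52274047   4.38758394   6.23577073] face at bar top -94.10733886067796 clamp 16.107338860677956 underside z at strip edge(-45) 13.572362304771179 notch [-48.04961722   4.47891714  13.10111608] end [-3.57649398  4.57025034 19.96646144]
t 33.55 Ftray [ 9.43065694 -0.41018578  5.66201075] w 0.011913603235999127 q [-0.18772656 -0.03324338  1.86463235  0.0706601   1.17227522 -0.49645718]
```

Emit:
{"api": "step_arm", "payload": {
  "motion": "0 0.08 0 0.2 0 0.05 0;0 0.08 0 0.2 0 0.05 0;0 0.08 0 0.15 0 0.05 0;0 0.06 0 0.05 0 0.003 0;0 0 0 0 0 0 0;0 0 0 0 0 0 0"
}}

```text
time: 34.05
tool_pos: [0.4991, -0.0127, 0.044]
ee_rot: [-1.928, 1.566, -1.642]
wrist_force: [8.2, 0.1, 5.5]
width: 0.0116
```

```bash
python3 -c "
from h import *
P,T=L2()
cv2.imwrite('pics/s15.png',cv2.resize(snapshot('scene')[150:260,190:340,::-1],None,fx=5,fy=5,interpolation=2))"; python3 snap.py w15
python3 - <<'E'
import cv2
im=cv2.imread('pics/w15.png')
cv2.imwrite('pics/w15c.png',cv2.resize(im[120:290,170:400],None,fx=3,fy=3,interpolation=2))
E
```

```text
th -0.001732965519576243 roll -0.0046711996179778 yawjaw 0.09629889132814579 TCP [-68.68212537   4.62271145  44.02422733] bottom [-93.24790558   4.40402799   6.0673489 ] face at bar top -93.22982613755816 clamp 15.229826137558163 underside z at strip edge(-45) 5.983736861766178 notch [-48.24803732   4.47966081   5.9890123 ] end [-3.24816907  4.55529364  5.91067571]
t 34.05 Ftray [ 7.92957605 -2.16527203  5.53473649] w 0.011636316026286874 q [-0.13576797  0.08529302  1.7422427  -0.00514082  1.31373824 -0.42028617]
t 34.1 p [ 0.4991 -0.0127  0.044 ] jawyaw 16.367320875021026 xax [ 0.     -0.0049 -1.    ] F [9.0751 0.2558 5.3986] w 0.011623087940693892 q [-0.1359  0.085   1.7425 -0.005   1.3134 -0.4203]
```

View pics/s15.png

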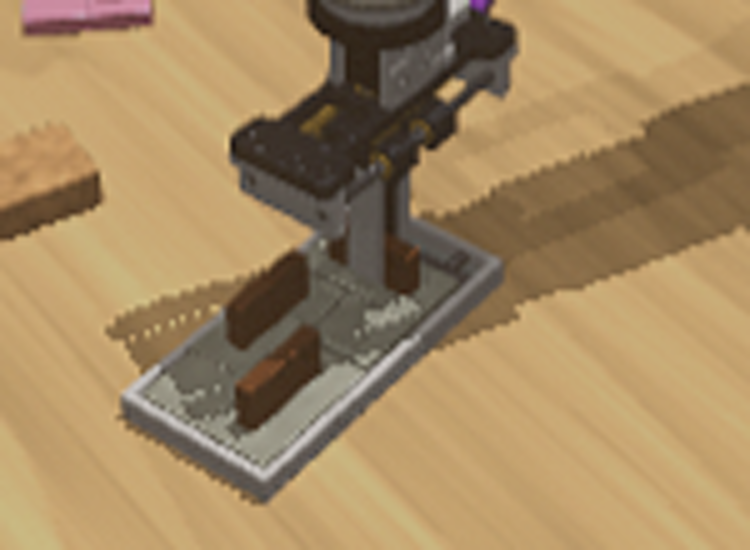

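View pics/w15c.png

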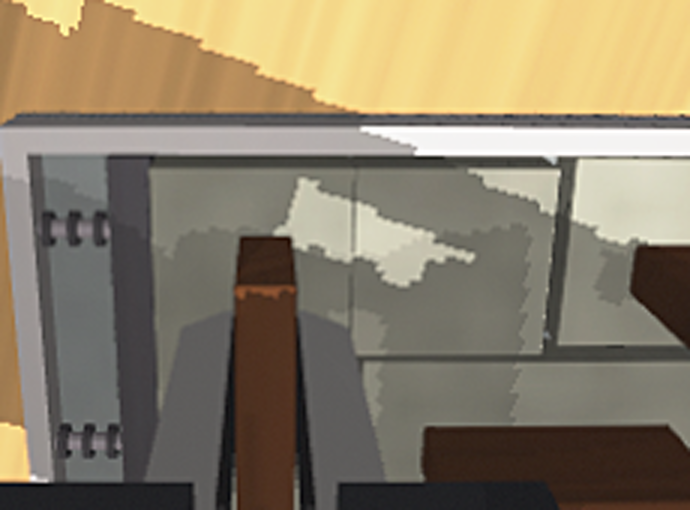

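Emit:
{"api": "step_arm", "payload": {
  "motion": "0 -0.05 0 0.15 0 0 0;0 0 0 0.15 0 0 0;0 0 0 0.1 0 0 0;0 0 0 0 0 0 0;0 0 0 0 0 0 0"
}}

```text
time: 34.57
tool_pos: [0.5007, -0.0123, 0.044]
ee_rot: [-2.521, 1.563, -2.235]
wrist_force: [3.9, -1.1, 7.4]
width: 0.0117
```

```bash
python3 -c "
from h import *
P,T=L2()"
```

```text
th -0.006385916717231624 roll -0.00458037828131621 yawjaw 0.08359007400851474 TCP [-67.00666046   4.59591762  44.02840898] bottom [-91.74879443   4.3861204    6.18619985] face at bar top -91.68293046791352 clamp 13.682930467913522 underside z at strip edge(-45) 5.8876618807380625 notch [-46.74976179   4.45177052   5.89853515] end [-1.75072914  4.51742065  5.61087046]
t 34.5667 Ftray [ 3.44465068 -2.12113618  7.44469904] w 0.01168109535085426 q [-0.1332433   0.09195169  1.7350104  -0.00699714  1.31861743 -0.41709703]
```

Emit:
{"api": "step_arm", "payload": {
  "motion": "0 -0.1 0 0.15 0 0 0;0 0 0 0 0 0 0;30 0 0 -0.1 0 0 0;30 0 0 0 0 0 0;30 0 0 0 0 0 0;30 0 0 0 0 0 0;30 0 0 0 0 0 0;30 -0.5 0 0 0 0 0;30 -1.5 0 0 0 0 0;30 -3 0 0 0 0 0;30 -3 0 0 0 0 0;30 -3 0 0 0 0 0;30 0 0 0 0 0 0"
}}

```text
time: 35.65
tool_pos: [0.5018, -0.0109, 0.158]
ee_rot: [-2.566, 1.563, -2.28]
wrist_force: [0.9, 0.2, 0.7]
width: 0.028
```

```bash
python3 snap.py w16
python3 - <<'E'
import cv2
from h import *
im=cv2.imread('pics/w16.png')
cv2.imwrite('pics/w16c.png',cv2.resize(im[60:290,130:400],None,fx=2.6,fy=2.6,interpolation=2))
cv2.imwrite('pics/s16.png',cv2.resize(snapshot('scene')[150:260,190:340,::-1],None,fx=5,fy=5,interpolation=2))
E
```

```text
t 35.65 p [ 0.5018 -0.0109  0.158 ] jawyaw 16.393980670745073 xax [-0.005  -0.0058 -1.    ] F [0.8803 0.25   0.7157] w 0.02798128329570042 q [-0.1305  0.0066  1.5868 -0.0064  1.5524 -0.4165]
```

View pics/w16c.png

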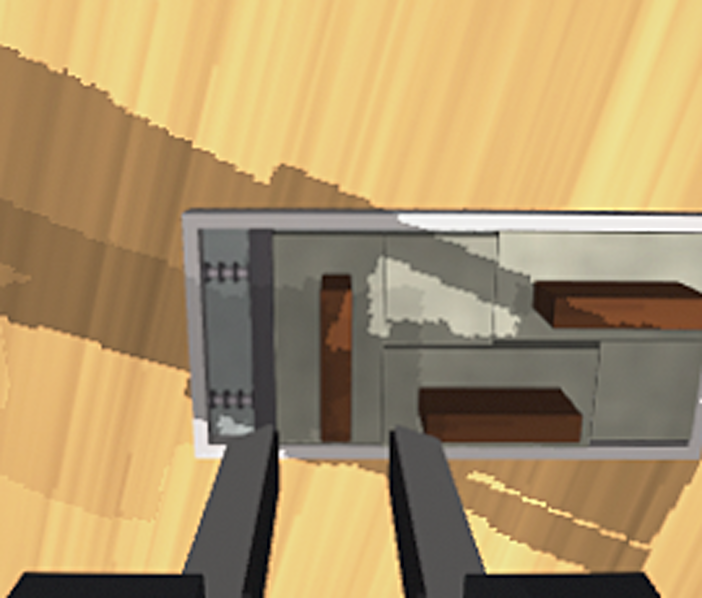

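View pics/s16.png

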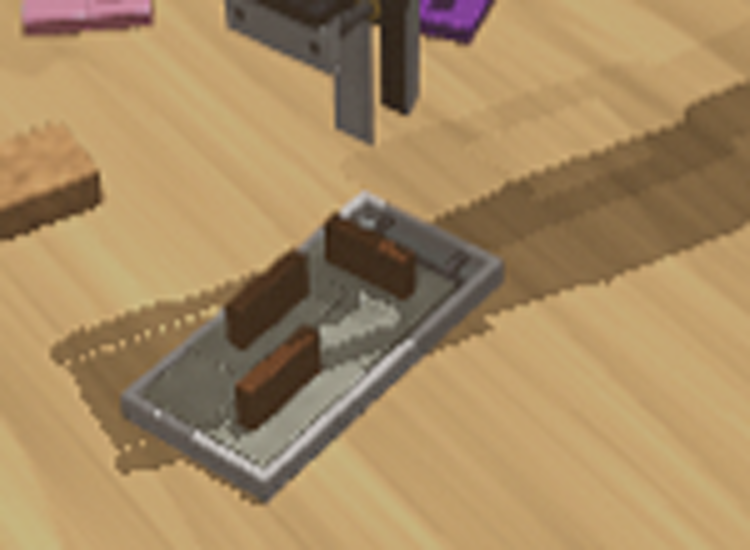

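```bash
python3 - <<'E'
from h import *
import pickle
P,_=pickle.load(open('w16.pkl','rb'));D=lambda l:[(130+(x+.5)/2.6-.5,60+(y+.5)/2.6-.5) for x,y in l]
f=lambda l,z:[np.round(tr(x),1).tolist() for x in onplane(P,D(l),z)]
print('L2 -x top edge',f([(273,235),(276,440)],.02),'bar back',f([(250,232),(255,440)],.0165),'seam L2/L1 ; L2/strip; strip/L1',f([(497,290),(384,400),(599,400)],.02),'inner end wall',f([(199,232)],.018))
E
python3 -c "
from h import *
cv2.imwrite('pics/t16.png',snapshot('top')[:,:,::-1])"
```

```text
L2 -x top edge [[-89.3, 44.4], [-89.9, -43.6]] bar back [[-98.8, 45.1], [-99.3, -45.3]] seam L2/L1 ; L2/strip; strip/L1 [[0.7, 22.6], [-43.9, -25.1], [47.3, -24.8]] inner end wall [[-119.0, 45.3]]
```

View pics/t16.png

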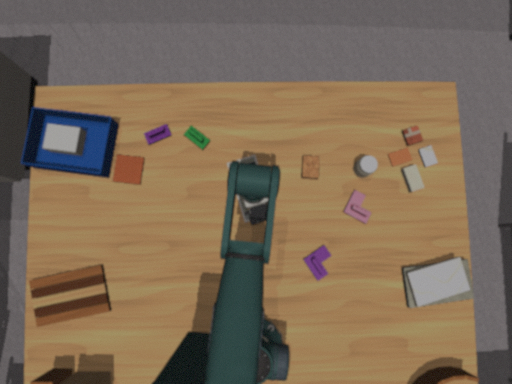

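The seams are closed and the bar is pushed back about 12 mm. The cork (311,166), jar (366,165) and tile (128,169) have not moved, so I'm handing in.

```bash
python3 -c "
from h import *
print(robot.close_job())"
```

```text
the job is handed in; nothing more can be done
None
```

All three plates are packed in the tray, ribs up, and the job was handed in at about 36 s of the 70 s allowed. I placed one L against the end wall, slid the straight plate against it, then put the second L in tilted. Its leading edge eased the bar back to about 16 mm (limit 28 mm) before I laid it flat, let the spring close the gap and released it.

**Problem on the way:** on the first try the last L caught the end of the straight plate's rib, with about 14 N of force, and rolled in the jaws. I set it down on free table, regrasped it flat and came in steeper and closer to the bar, and the second try worked. It ended up gripped about 4 mm off along its rib, which I allowed for.

**Last checks:**
- **Fit:** the pictures show all three plates flat with no open gaps along the tray.
- **Clamp bar:** the last L's edge measures about -89.6 mm in the tray frame, which puts the bar about 12 mm back. I could not read the clamp joint directly.
- **Bystanders:** the cork block, clay tile, jar and look-alikes looked unmoved in the top view.
- **Gripper:** released and clear, about 11 cm above the plates.

**Disagreement:** wrist-camera positions differed from touch and known sizes by about 1–2 mm, so I relied on contact force for the final fit.

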